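Put the canisters away in the pull-out rack

TASK

Put the white canisters away in the rack: the short ones go in the pull-out tray that still has room (leave the tray filled by the carton where it is), and the tall ones, which do not fit under the shelf, go on the upper shelf beside the timer, inside its wire rail. Every canister must stand upright and both trays must end pushed fully home; leave the timer, the carton and the other things on the worktop where they are.

Things in the scene. Friction and masses are not known exactly. Their poses are not given: they have to be found in the camera images.
- rack: fixed wooden two-tier rack, 360 mm wide, front to -x (the robot), may be a little turned. Origin on the worktop under the middle of the shelf; x back, y left, z up. Below: two pull-out trays side by side; above: a shelf 110 mm deep, 360 mm long, underside 118 and top 132 mm high, on thin corner posts. 100 mm from tray floor to shelf underside. Closed trays stick out 40 mm in front of the shelf.
- shelf_top (a point): centre of the top face of the upper shelf, axes as the rack. A thin wire rail (centreline 12 mm above the board, 6 mm thick) runs round the edge: a can's underside must come down between the rails, which leave a clear space of 98 mm front to back (x within 49 mm) and 348 mm along y.
- tray_left (a joint): pull-out of the tray on the rack's left (+y) side: 0 = pushed fully home, 0.12 m = fully out towards the robot (along the rack's -x), where it stops and stays. Light sliding friction, about 1.5 N (a little more when moved fast); no catch. At the start it is home or up to 12 mm ajar.
- tray_left_in (a point): centre of the inner floor of the left tray (moves with it), axes as the rack, 18.5 mm above the worktop. Steel tray, inside 120 mm deep (x) and 157 mm wide (y), walls 26 mm high above the floor (wooden front wall 28 mm).
- tray_left_knob (a point): centre of the round wooden knob of the left tray: 24 mm diameter, 22 mm long, axis along the rack's x, standing clear in front of the tray (its near face 40 mm and its rear face 18 mm from the tray's front wall), 38.5 mm above the worktop. Can be pinched from above across the rack's y.
- carton_left: closed cardboard carton of tea bags, 90 x 138 x 76 mm high, that stands in the left tray and fills it. Origin at the centre of its underside. In every start exactly one of the two cartons is there, the other is absent.
- tray_right (a joint): pull-out of the tray on the rack's right (-y) side: 0 = pushed fully home, 0.12 m = fully out towards the robot (along the rack's -x), where it stops and stays. Light sliding friction, about 1.5 N (a little more when moved fast); no catch. At the start it is home or up to 12 mm ajar.
- tray_right_in (a point): centre of the inner floor of the right tray (moves with it), axes as the rack, 18.5 mm above the worktop. Steel tray, inside 120 mm deep (x) and 157 mm wide (y), walls 26 mm high above the floor (wooden front wall 28 mm).
- tray_right_knob (a point): centre of the round wooden knob of the right tray: 24 mm diameter, 22 mm long, axis along the rack's x, standing clear in front of the tray (its near face 40 mm and its rear face 18 mm from the tray's front wall), 38.5 mm above the worktop. Can be pinched from above across the rack's y.
- carton_right: closed cardboard carton of tea bags, 90 x 138 x 76 mm high, that stands in the right tray and fills it. Origin at the centre of its underside. In every start exactly one of the two cartons is there, the other is absent.
- short_1: SHORT canister: plain white cylinder with a slightly wider wooden lid, 62 mm diameter over the lid, 66 mm high, about 220 g, its weight low; origin at the centre of its underside, z up along its axis. Stands loose on the worktop at the start; may be absent.
- short_2: SHORT canister: plain white cylinder with a slightly wider wooden lid, 62 mm diameter over the lid, 66 mm high, about 220 g, its weight low; origin at the centre of its underside, z up along its axis. Stands loose on the worktop at the start; may be absent.
- tall_1: TALL canister: plain white cylinder with a slightly wider wooden lid, 56 mm diameter over the lid, 125 mm high, about 300 g, its weight low; origin at the centre of its underside, z up along its axis. Stands loose on the worktop at the start; may be absent.
- tall_2: TALL canister: plain white cylinder with a slightly wider wooden lid, 56 mm diameter over the lid, 125 mm high, about 300 g, its weight low; origin at the centre of its underside, z up along its axis. Stands loose on the worktop at the start; may be absent.
- tall_3: TALL canister: plain white cylinder with a slightly wider wooden lid, 56 mm diameter over the lid, 125 mm high, about 300 g, its weight low; origin at the centre of its underside, z up along its axis. Stands loose on the worktop at the start; may be absent.
- timer: round kitchen timer, 50 mm diameter, 51 mm high, standing somewhere along the upper shelf; origin at the centre of its underside. Bystander.
- mill: dark wooden pepper mill, 52 mm diameter at the foot, 138 mm high, among the canisters; origin at the centre of its underside. Bystander.
- mug: blue mug, 82 mm wide plus a handle, 90 mm high; origin at its underside. Bystander.
- bowl: white bowl, 140 mm wide, 55 mm high; origin at its underside. Bystander.
- soap: amber soap bottle, 60 mm wide, 160 mm high; origin at its underside. Bystander.
- tumbler: drinking glass, 68 mm wide, 100 mm high; origin at its underside. Bystander.
- spoon: wooden spoon about 200 mm long lying flat; origin at its underside. Bystander.
Not all that is in view belongs to the job. What is shaped like the tall_2 but blue is not meant.

How it is judged:
By the outcome, as a careful person would: the job done as asked, in the order asked, and still so for the second after the job is handed in, with the robot touching nothing.
Of carton_left, carton_right only 1 to 1 are there at a start; the rules pass over those that are not, and their reading is None.
Of short_1, short_2 only 1 to 2 are there at a start; the rules pass over those that are not, and their reading is None.
Of tall_1, tall_2, tall_3 only 2 to 3 are there at a start; the rules pass over those that are not, and their reading is None.
At some moment in a run one of short_1, short_2 may be knocked a few centimetres aside while the robot is not near it.
It also fails if it takes over 210 s, if anything falls off the work surface, if the arm or the gripper's body presses on something with over 40 N, if the wrist force passes 120 N, or if a joint passes its speed limit or range.

ROBOT

A 6-joint arm with a two-finger parallel gripper is mounted at the origin on the work surface. World frame = base frame: x ahead of the robot, y to its left, z up, the work surface at z = 0. Lengths are in mm, angles in degrees, forces in N, time in s.
With the tool pointing down it reaches from about 350 to 850 mm from the base axis. Payload 8.1 kg.
Tool frame: the origin (TCP) lies at the very end of the fingers, on their centre line; the grasp point (between the pads) lies 19 mm behind it; z points along the fingers, y is the direction in which the jaws open and shut (so a half turn about z gives the same grasp; the last joint's range is limited). The gripper opens to 85 mm and grips with 20 to 120 N. Pads are 22 mm wide; open, the fingers measure 114 mm over their backs; the gripper's body (76 mm by 85 mm) begins 54 mm behind the grasp point. The pads swing forward as they close: fully open they stand 13 mm farther back than shut.
Start: joints at [-78.461, 7.471, 85.268, -0, 87.261, -4.893], TCP at [169.751, -575.491, 231.292] pointing down, gripper open.
Joint ranges: [-169.43, 169.43], [-51.17, 129.36], [1.28, 143.12], [-76.62, 256.62], [0, 156.53], [-152.29, 152.29]. Speed limits (degrees/s): [136.94, 136.94, 159.86, 180, 180, 180].

INTERFACE

Orientations are given as [roll, pitch, yaw] about the fixed x, y, z axes, in that order (R = Rz(yaw) Ry(pitch) Rx(roll)).
In Python, from bench import r gives the robot as it stands.
- The arm moves only by the shell command python3 -m jog 'ROWS' [OPENING] [FORCE]. ROWS is JSON, a list of rows, each a list of 6 numbers: the shift along the tool's x, y, z normalised to -1 to 1, where 1 is 0.25 m, then the turn, a rotation vector about the tool's x, y, z normalised to -1 to 1, where 1 is pi rad. In form: [[x, y, z, ax, ay, az], ...]. A call has 1 to 10 rows; each row is the pose to reach, as a shift and turn from the pose commanded when the call began, along the tool's axes at that moment, turning the shorter way round; what a row does not reach only later rows make up. A row lasts 1/10 s, in which the tool goes at most 50 mm and 8.59 degrees, less where a joint would pass 70% of its speed; a pose out of reach is approached as far as the arm can. A call with a number of a shift or a turn outside -1 to 1 is refused whole. A call with a gripper value outside its range is refused whole. OPENING is the opening, from 0 (shut) to 1 (fully open), set as the call begins (- or left out, the last holds). The fingers move at their own pace and stop on an object; FORCE is the grip in N (left out, the last holds). Time passes only in rows, so rows that repeat a pose let the fingers close. It gives the time, the measured TCP pose, the force and the opening at its end, in the units of the state.
- r.sense(): the state, without advancing time (a new reading comes with each control period).
- r.snapshot(name): name is "scene" or "top" or "wrist"; returns a dict with "pixels" (420x560x3 uint8, red, green, blue), "intrinsics" (3x3 intrinsics, pixels), "dist" ([k1, k2, p1, p2, k3] as OpenCV has them; the pictures are not rectified), "extrinsics" (4x4, takes a point from camera to world coordinates). Camera axes: x right, y down, z forward; pixel columns grow to the right and rows downward; lengths in mm; the calibration is good to about 2 mm. A picture is of the moment at which its call begins. There is no depth.
- r.hand_in(): hands the job in, once; it reports no verdict.
The state is a dict: "time": time; "joint_pos": joint angles; "qd": joint speeds; "joint_efforts": joint torques, N m; "tool_pos": TCP position; "tcp_rot": TCP orientation; "ft_force": force on the tool from outside, world axes, zero at the start; "wrist_torque": the same for the moment, N m; "finger_gap": finger opening in mm.
Only numpy, scipy, OpenCV 4.12 (cv2) and the standard library are available. Lean on these libraries where they do the work, as an engineer would, in place of code of your own. Each camera call takes 0.05 s, during which the arm holds its last target.

## Working session

There is one attempt and no reset: what is moved stays moved. The work goes in short steps, Python scripts to look and compute and a shell command to move; the robot and the scene stay as the last step left them, time stands still between calls to the robot, and variables do not carry over. Pictures are saved under pics/ and viewed, and the job is handed in when it is done.

```bash
ls -la; mkdir -p pics; cat > h.py <<'E'
import numpy as np, cv2, json
from bench import r
def snap(name,fn):
    s=r.snapshot(name)
    cv2.imwrite('pics/'+fn+'.png',cv2.cvtColor(np.asarray(s['pixels'],dtype=np.uint8),cv2.COLOR_RGB2BGR))
    np.savez('pics/'+fn+'.npz',px=s['pixels'],K=s['intrinsics'],d=s['dist'],T=s['extrinsics'])
    return s
def load(fn):
    return np.load('pics/'+fn+'.npz')
def ray(f,u,v):
    p=cv2.undistortPoints(np.array([[[u,v]]],float),np.array(f['K'],float),np.array(f['d'],float))[0,0]
    T=f['T']; return T[:3,3],T[:3,:3]@np.array([p[0],p[1],1.])
def onz(f,u,v,z):
    o,d=ray(f,u,v); return o+d*(z-o[2])/d[2]
def proj(f,P):
    T=np.array(f['T']); R=T[:3,:3].T
    p,_=cv2.projectPoints(np.array(P,float).reshape(-1,1,3),cv2.Rodrigues(R)[0],-R@T[:3,3],np.array(f['K'],float),np.array(f['d'],float))
    return p.reshape(-1,2)
E
python3 - <<'E'
from h import *
print(r.sense())
for n in ['scene','top','wrist']:
    s=snap(n,n+'0'); print(n,np.round(s['intrinsics'],1).tolist(),np.round(s['extrinsics'],2).tolist())
E
```

```text
total 12
drwxr-xr-x  3 agent agent 4096 Dec  7 00:48 .
drwxr-xr-x 23 root  root  4096 Dec  7 00:48 ..
drwxr-xr-x  2 agent agent 4096 Dec  7 00:48 pics
{'time': 0.0, 'joint_pos': array([-7.84592512e+01,  7.51669809e+00,  8.53310066e+01,  2.03071124e-03,
        8.72627724e+01, -4.89538765e+00]), 'qd': array([-0.04827262,  0.04760484,  0.11247342,  0.07032263,  0.0995259 ,
        0.06252216]), 'joint_efforts': array([ 4.78547823e-03, -5.69397533e+01, -5.00542295e+01,  8.47995739e-05,
        1.50554627e-02, -2.27523003e-05]), 'tool_pos': array([ 169.66357279, -574.91627041,  230.21132271]), 'tcp_rot': array([-1.79890099e+02, -1.14485521e-02,  1.64360266e+01]), 'ft_force': array([ 0.18742445, -0.08609261, -0.54118848]), 'wrist_torque': array([0.03918179, 0.0046946 , 0.01873506]), 'finger_gap': 85.1580927896469}
scene [[414.0, 0.0, 277.7], [0.0, 414.0, 211.8], [0.0, 0.0, 1.0]] [[0.28, 0.75, -0.6, 1239.13], [0.96, -0.23, 0.16, -241.25], [-0.02, -0.62, -0.79, 1072.31], [0.0, 0.0, 0.0, 1.0]]
top [[386.1, 0.0, 280.6], [0.0, 386.1, 211.5], [0.0, 0.0, 1.0]] [[-0.02, -1.0, 0.1, 376.46], [-1.0, 0.02, -0.01, -25.63], [0.01, -0.1, -1.0, 1485.98], [0.0, 0.0, 0.0, 1.0]]
wrist [[303.3, 0.0, 280.0], [0.0, 303.3, 216.9], [0.0, 0.0, 1.0]] [[0.28, -0.91, -0.29, 242.74], [-0.96, -0.27, -0.08, -554.07], [-0.0, 0.3, -0.95, 372.56], [0.0, 0.0, 0.0, 1.0]]
```

View pics/scene0.png

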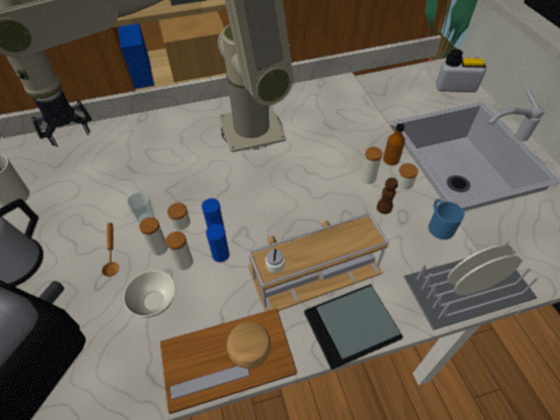

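View pics/top0.png

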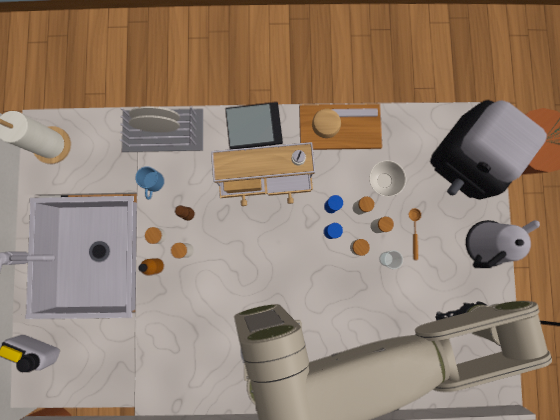

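View pics/wrist0.png

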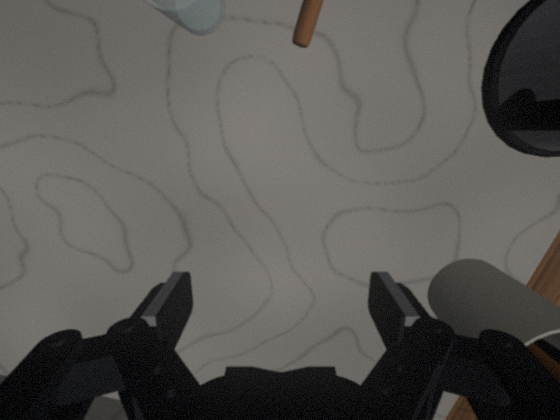

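```bash
python3 - <<'E'
import cv2,numpy as np
a=cv2.imread('pics/top0.png')[130:290,130:430]; cv2.imwrite('pics/c1.png',cv2.resize(a,(780,416),interpolation=cv2.INTER_CUBIC))
b=cv2.imread('pics/scene0.png')[130:310,80:430]; cv2.imwrite('pics/c2.png',cv2.resize(b,(800,411),interpolation=cv2.INTER_CUBIC))
E
```

```text
(no output)
```

View pics/c1.png

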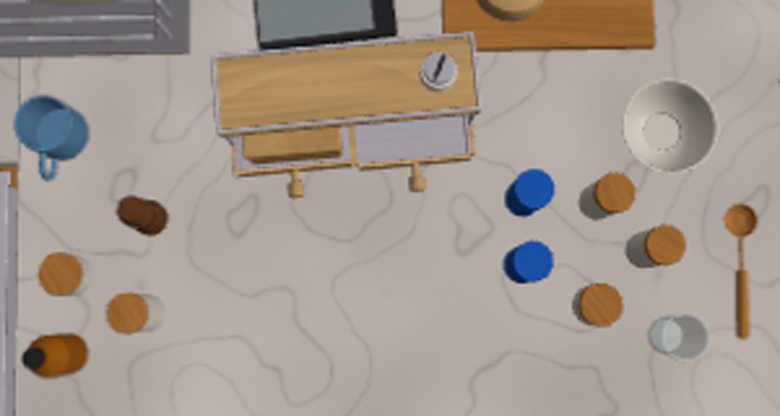

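View pics/c2.png

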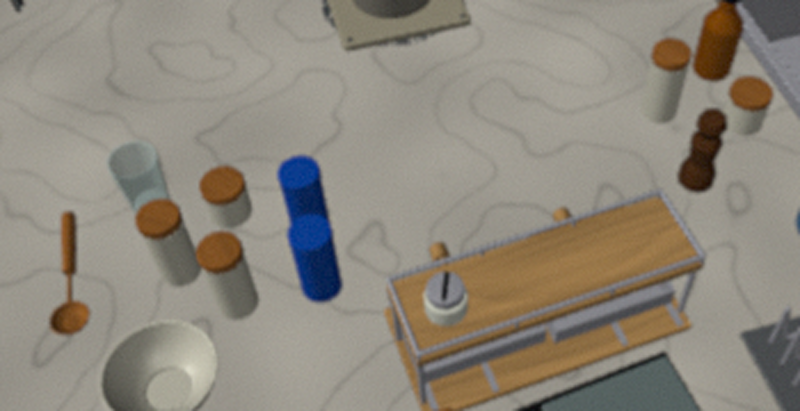

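```bash
cat > meas.py <<'E'
from h import *
def lids(fn,hs):
    f=load(fn); hsv=cv2.cvtColor(f['px'],cv2.COLOR_RGB2HSV)
    return f,hsv
if __name__=='__main__':
    f,h=lids('top0',0)
    m=cv2.inRange(h,(5,110,90),(18,255,255))
    n,l,st,c=cv2.connectedComponentsWithStats(m)
    for i in range(1,n):
        if st[i,4]>60 and 130<c[i][0]<430 and c[i][1]>130 and c[i][1]<290:
            print(st[i],c[i].round(1),'z66',onz(f,*c[i],66)[:2].round(1),'z125',onz(f,*c[i],125)[:2].round(1))
    a=cv2.imread('pics/top0.png')[135:215,200:330]; cv2.imwrite('pics/c3.png',cv2.resize(a,(780,480),interpolation=cv2.INTER_CUBIC))
E
python3 meas.py
```

```text
[ 214  145   99   35 2351] [259.7 161.9] z66 [702.1  33.8] z125 [688.6  31.4]
[221 177  46  29 132] [246.1 195. ] z66 [578.   86.1] z125 [569.6  81.5]
[224 178  37  15 434] [242.4 185. ] z66 [615.8  99.6] z125 [605.8  94.4]
[269 190  42  13 101] [289.5 194.3] z66 [578.  -74.9] z125 [569.6 -72.8]
[359 197  15  15 177] [366.2 203.8] z66 [ 537.3 -359.2] z125 [ 530.6 -345.3]
[409 208  12  14 116] [414.3 214.4] z66 [ 494.3 -537.8] z125 [ 489.4 -516.5]
[378 217  16  15 179] [385.5 223.9] z66 [ 461.1 -428.2] z125 [ 457.6 -411.5]
[145 227  17  17 212] [152.8 235. ] z66 [436.3 430.8] z125 [433.8 411.8]
[413 233   5  27 115] [415.  246.4] z66 [ 375.9 -534.2] z125 [ 375.9 -513.1]
[353 239  17  17 215] [360.7 246.8] z66 [ 378.6 -332.7] z125 [ 378.5 -319.9]
[171 243  16  15 191] [178.6 250. ] z66 [379.7 335.4] z125 [379.6 320.4]
[141 259  23  16 250] [153.3 265.8] z66 [323.6 427.8] z125 [325.8 409. ]
```

```bash
python3 - <<'E'
from h import *
f=load('scene0'); h=cv2.cvtColor(f['px'],cv2.COLOR_RGB2HSV)
m=cv2.inRange(h,(3,110,70),(18,255,255))
n,l,st,c=cv2.connectedComponentsWithStats(m)
for i in range(1,n):
    if st[i,4]>60 and 80<c[i][0]<430 and 130<c[i][1]<290:
        print(st[i],c[i].round(1),'z66',onz(f,*c[i],66)[:2].round(1),'z125',onz(f,*c[i],125)[:2].round(1))
E
```

```text
[384 131  20  34 411] [392.8 147.3] z66 [322.8 432.9] z125 [376.5 393.3]
[366 147  16  14 181] [373.3 153.5] z66 [330.8 355.6] z125 [384.  320.6]
[400 164  18  14 205] [408.1 170.6] z66 [439.6 431.2] z125 [486.5 391.7]
[168 203  19  16 245] [176.8 210.7] z66 [ 380.6 -330.5] z125 [ 430.9 -325.3]
[ 253  217  131   65 3321] [321.6 246.8] z66 [638.8  52.4] z125 [674.   35.2]
[140 218  19  16 244] [148.7 225.4] z66 [ 412.1 -419.7] z125 [ 460.6 -409.3]
[103 223  16  53 306] [110.  254.4] z66 [ 483.9 -536.4] z125 [ 528.2 -519.1]
[166 232  20  18 271] [175.3 240.1] z66 [ 490. -350.] z125 [ 533.9 -343.6]
[349 245  37  15  88] [366.7 252. ] z66 [693.3 169.3] z125 [725.3 145.2]
[307 259  41  15 101] [326.2 266. ] z66 [702.4  42.5] z125 [733.9  25.9]
[264 273  42  16 106] [283.7 280.6] z66 [711.7 -84.5] z125 [742.7 -93.7]
```

View pics/c3.png

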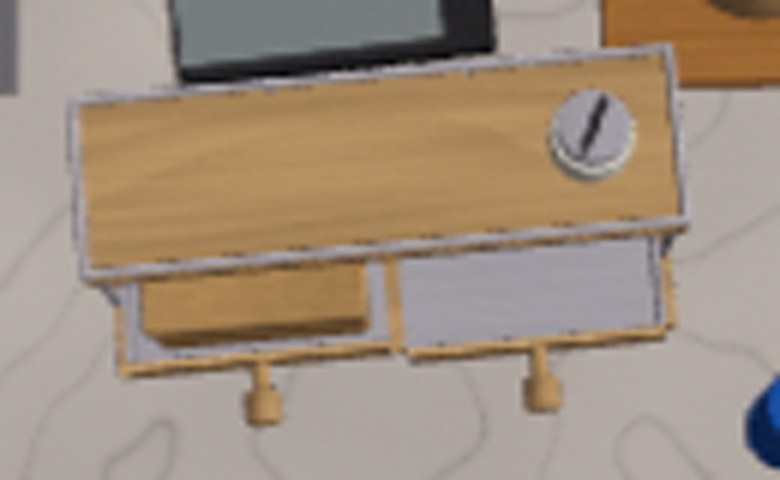

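```bash
python3 - <<'E'
from h import *
f=load('top0')
g=lambda x,y:(200+(x+.5)/6-.5,135+(y+.5)/6-.5)
P={}
for n,p in dict(bl=(74,103),fl=(88,275),fr=(684,222),br=(671,50)).items():
    P[n]=onz(f,*g(*p),145)[:2]; print(n,P[n].round(1))
c=sum(P.values())/4; print('c',c)
for a,b in (('bl','br'),('fl','fr')):
    v=P[a]-P[b]; print(np.linalg.norm(v),np.degrees(np.arctan2(-v[0],v[1])))
for a,b in (('bl','fl'),('br','fr')):
    v=P[a]-P[b]; print(np.linalg.norm(v),np.degrees(np.arctan2(v[1],v[0])))
for n,p,z in (('timer top',(593,128),183),('knobL',(264,408),45),('knobR',(543,395),45),('knobRface',(543,411),38.5),('knobLface',(264,425),38.5),('RfrontL',(412,355),46),('RfrontR',(665,332),46),('LfrontL',(122,372),46),('LfrontR',(393,348),46)):
    print(n,onz(f,*g(*p),z)[:2].round(1))
E
```

```text
bl [723.9 199.4]
fl [620.7 191.3]
fr [ 646. -159.]
br [ 749.8 -154.2]
c [685.10502168  19.39026269]
354.59442654206566 4.190048275235563
351.2031360518884 4.131730781890571
103.43567535208213 4.511012113307932
103.82960480025352 2.6381034202330427
timer top [ 694.1 -104.5]
knobL [552.6  97.5]
knobR [557.6 -77.4]
knobRface [548.3 -77.4]
knobLface [542.6  98.1]
RfrontL [584.2   4.3]
RfrontR [ 596.  -154.9]
LfrontL [576.8 186.1]
LfrontR [588.9  16.1]
```

```bash
python3 - <<'E'
from h import *
f=load('top0'); h=cv2.cvtColor(f['px'],cv2.COLOR_RGB2HSV)
m=cv2.inRange(h,(105,180,60),(125,255,255))
n,l,st,c=cv2.connectedComponentsWithStats(m)
for i in range(1,n):
    if st[i,4]>100: print(st[i],c[i].round(1),onz(f,*c[i],110)[:2].round(1))
for n,p,z in (('mill',(184,212),138),('mugL',(150,180),90),('tumb',(388,259),100),('bowl',(387,179),55),('soap',(147,267),160)): print(n,onz(f,*p,z)[:2].round(0))
S1=(438,431);S2=(379.5,-331.5);T1=(382,320.5);T2=(459,-410.5);T3=(532,-344.5)
E
```

```text
[325 196  18  17 224] [333.6 203.8] [ 534.3 -231.1]
[325 223  17  16 212] [333.2 230.6] [ 438.2 -226.7]
mill [512. 299.]
mugL [637. 436.]
tumb [ 333. -422.]
bowl [ 631. -445.]
soap [324. 419.]
```

```bash
cat > to.py <<'E'
import sys; from h import *
from scipy.spatial.transform import Rotation as R
# usage: to.py x y z yaw -> row
x,y,z,yaw=map(float,sys.argv[1:5]); s=r.sense()
R0=R.from_euler('xyz',s['tcp_rot'],degrees=True)
R1=R.from_euler('xyz',[180,0,yaw],degrees=True)
d=R0.inv().apply(np.array([x,y,z])-s['tool_pos'])/250
w=(R0.inv()*R1).as_rotvec()/np.pi
print('t',round(s['time'],2),'pos',s['tool_pos'].round(1),'rot',s['tcp_rot'].round(1),'gap',round(s['finger_gap'],1),'F',s['ft_force'].round(1))
print('row',np.r_[d,w].round(4).tolist(),'rows~',round(np.linalg.norm(d)*250/50,1),round(np.linalg.norm(w)*180/8.59,1))
E
python3 to.py 459 -410.5 260 94.1
```

```text
t 0.15 pos [ 169.7 -575.1  230.5] rot [-179.9   -0.    16.4] gap 85.5 F [-0.1  1.6 -0.4]
row [1.2963, -0.3042, -0.1174, -0.0004, -0.0003, -0.4315] rows~ 6.7 9.0
```

Candidates: short lids at top-view px (153,235) and (361,247); tall lids at (179,250), (366,204), (385,224). The blue lookalikes at (334,204) and (333,231), the dark mill at (184,212), and the soap at (150,266) aren't wanted. The crop c1 confirms these choices. The carton is in the left tray, so the short ones go in the right tray.

```bash
python3 -m jog '[[0.65,-0.15,-0.118,0,0,-0.4315],[0.65,-0.15,-0.118,0,0,-0.4315],[0.65,-0.15,-0.118,0,0,-0.4315],[0.65,-0.15,-0.118,0,0,-0.4315],[0.65,-0.15,-0.118,0,0,-0.4315],[0.65,-0.15,-0.118,0,0,-0.4315],[0.65,-0.15,-0.118,0,0,-0.4315],[0.65,-0.15,-0.118,0,0,-0.4315],[0.65,-0.15,-0.118,0,0,-0.4315],[0.65,-0.15,-0.118,0,0,-0.4315]]' 1 40; python3 to.py 459 -410.5 260 94.1
```

```text
time: 1.15
tool_pos: [314.9, -493.4, 260.4]
tcp_rot: [-180.0, -0.0, 94.3]
ft_force: [-0.5, -0.6, 1.0]
finger_gap: 85.3
t 1.15 pos [ 314.9 -493.4  260.4] rot [-180.    -0.    94.3] gap 85.3 F [-0.5 -0.6  1. ]
row [0.2878, 0.5994, 0.0016, -0.0001, -0.0002, 0.0009] rows~ 3.3 0.0
```

```bash
python3 -m jog '[[0.288,0.6,0,0,0,0.001],[0.288,0.6,0,0,0,0.001],[0.288,0.6,0,0,0,0.001],[0.288,0.6,0,0,0,0.001],[0.288,0.6,0,0,0,0.001],[0.288,0.6,0,0,0,0.001]]'; python3 - <<'E'
from h import *
snap('wrist','w1')
E
python3 to.py 459 -410.5 75 94.1
```

```text
time: 1.75
tool_pos: [459.1, -411.1, 260.5]
tcp_rot: [-179.9, -0.0, 93.8]
ft_force: [-0.7, -0.7, -0.6]
finger_gap: 85.0
t 1.8 pos [ 458.6 -411.6  260.6] rot [-180.     0.    93.8] gap 85.4 F [ 0.1 -0.1 -0.3]
row [0.0044, 0.0024, 0.7424, -0.0002, 0.0, -0.0017] rows~ 3.7 0.0
```

View pics/w1.png

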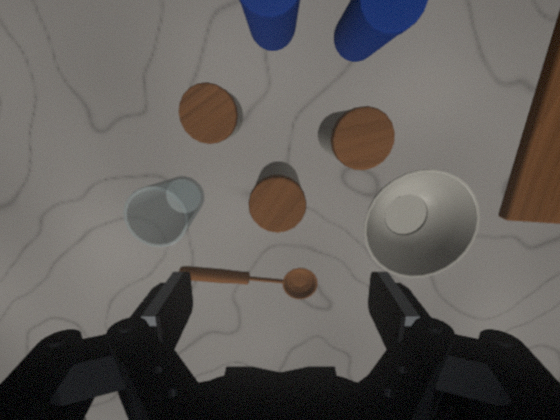

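The tall_2 lid is at (277,203), tall_3 at (363,137) and short_2 at (208,112), with the tumbler and bowl beside them.

```bash
cat > wl.py <<'E'
import sys; from h import *
f=load(sys.argv[1]); h=cv2.cvtColor(f['px'],cv2.COLOR_RGB2HSV)
m=cv2.inRange(h,(3,110,50),(18,255,255)); m[330:]=0
n,l,st,c=cv2.connectedComponentsWithStats(m)
for i in range(1,n):
    if st[i,4]>300: print(st[i],'z66',onz(f,*c[i],66)[:2].round(1),'z125',onz(f,*c[i],125)[:2].round(1))
E
python3 wl.py w1
```

```text
[ 503   43   57  180 5162] z66 [ 739.6 -356.6] z125 [ 689.5 -352.9]
[ 180   84   57   59 2617] z66 [ 376.8 -331.5] z125 [ 390.3 -332.1]
[ 332  108   62   61 2919] z66 [ 543.  -345.8] z125 [ 527.3 -344. ]
[ 250  177   55   55 2359] z66 [ 455.7 -425. ] z125 [ 455.3 -409.2]
[190 269  60  15 370] z66 [ 387.3 -524.5] z125 [ 398.9 -491.3]
[279 269  38  25 531] z66 [ 488.9 -520.5] z125 [ 482.8 -488.1]
```

```bash
python3 -m jog '[[0.006,-0.006,0.5,0,0,-0.002],[0.006,-0.006,0.5,0,0,-0.002],[0.006,-0.006,0.5,0,0,-0.002],[0.006,-0.006,0.6,0,0,-0.002],[0.006,-0.006,0.68,0,0,-0.002],[0.006,-0.006,0.72,0,0,-0.002],[0.006,-0.006,0.742,0,0,-0.002],[0.006,-0.006,0.742,0,0,-0.002],[0.006,-0.006,0.742,0,0,-0.002]]'; python3 -m jog '[[0,0,0,0,0,0],[0,0,0,0,0,0],[0,0,0,0,0,0],[0,0,0,0,0,0],[0,0,0,0,0,0],[0,0,0,0,0,0],[0,0,0,0,0,0],[0,0,0,0,0,0]]' 0 40
```

```text
time: 2.7
tool_pos: [458.2, -410.5, 76.6]
tcp_rot: [179.9, 0.1, 94.2]
ft_force: [-0.6, 0.3, 1.1]
finger_gap: 85.6
time: 3.5
tool_pos: [458.3, -410.2, 76.6]
tcp_rot: [179.9, 0.1, 94.3]
ft_force: [-1.2, 0.2, 5.8]
finger_gap: 54.5
```

```bash
python3 -m jog '[[0,0,-0.1,0,0,0],[0,0,-0.3,0,0,0],[0,0,-0.5,0,0,0],[0,0,-0.7,0,0,0],[0,0,-0.84,0,0,0],[0,0,-0.9,0,0,0],[0,0,-0.9,0,0,0],[0,0,-0.9,0,0,0]]'; python3 to.py 620 -60 302 94.1;python3 to.py 687 -10.5 302 94.1
```

```text
time: 4.3
tool_pos: [457.4, -409.0, 297.4]
tcp_rot: [-179.9, -0.2, 94.3]
ft_force: [0.2, 0.6, -4.4]
finger_gap: 54.6
t 4.3 pos [ 457.4 -409.   297.4] rot [-179.9   -0.2   94.3] gap 54.6 F [ 0.2  0.6 -4.4]
row [1.3434, 0.753, -0.0163, -0.0007, -0.0009, 0.001] rows~ 7.7 0.0
t 4.3 pos [ 457.4 -409.   297.4] rot [-179.9   -0.2   94.3] gap 54.6 F [ 0.2  0.6 -4.4]
row [1.5208, 1.0351, -0.0164, -0.0007, -0.0009, 0.001] rows~ 9.2 0.0
```

```bash
python3 -m jog '[[0.1,0.05,0,0,0,0],[0.24,0.12,0,0,0,0],[0.38,0.19,0,0,0,0],[0.52,0.26,0,0,0,0],[0.66,0.33,0,0,0,0],[0.8,0.4,0,0,0,0],[0.9,0.45,0,0,0,0],[0.96,0.5,0,0,0,0],[1,0.52,0,0,0,0],[1,0.52,0,0,0,0]]'; python3 to.py 687 -10.5 287 94.1
```

```text
time: 5.3
tool_pos: [568.2, -149.2, 297.4]
tcp_rot: [-179.8, -0.1, 94.4]
ft_force: [-0.6, 0.4, -3.8]
finger_gap: 54.8
t 5.3 pos [ 568.2 -149.2  297.4] rot [-1.798e+02 -1.000e-01  9.440e+01] gap 54.8 F [-0.6  0.4 -3.8]
row [0.5166, 0.5162, 0.0405, -0.0013, -0.0007, 0.0016] rows~ 3.7 0.0
```

```bash
python3 -m jog '[[0.1,0.1,0,0,0,0],[0.2,0.2,0,0,0,0],[0.3,0.3,0,0,0,0.001],[0.4,0.4,0,0,0,0.001],[0.47,0.47,0,0,0,0.001],[0.517,0.516,0,0,0,0.001],[0.517,0.516,0,0,0,0.001],[0.517,0.516,0,0,0,0.001]]'; python3 - <<'E'
from h import *
snap('wrist','w2');snap('top','t2');snap('scene','s2')
a=np.vstack([cv2.imread('pics/s2.png')[150:330,200:480],cv2.imread('pics/t2.png')[100:280,180:460]])
cv2.imwrite('pics/c4.png',cv2.resize(a,None,fx=1.6,fy=1.6,interpolation=cv2.INTER_CUBIC))
E
python3 to.py 687 -10.5 212 94.1
```

```text
time: 6.1
tool_pos: [687.3, -13.3, 298.8]
tcp_rot: [-179.9, 0.0, 94.1]
ft_force: [-1.0, -0.5, -3.5]
finger_gap: 54.5
t 6.25 pos [687.3 -13.5 300. ] rot [-180.    0.   94.] gap 54.6 F [-0.4  0.5 -4.4]
row [0.0123, -0.0002, 0.3521, -0.0002, 0.0001, -0.0005] rows~ 1.8 0.0
```

View pics/c4.png

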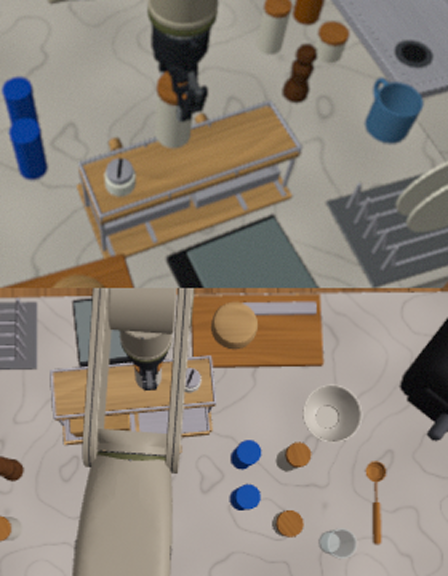

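View pics/w2.png

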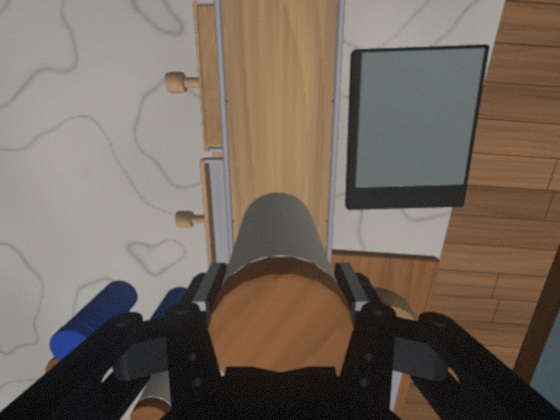

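The can hangs centred over the shelf. The rails are at px x≈221–228 (front) and 331–341 (back). I'll check them against my rack pose.

```bash
cat > rk.py <<'E'
import numpy as np
C=np.array([685.1,19.4]);A=np.radians(4.1)
def inv(p): 
    d=np.array(p)[:2]-C; return np.array([d[0]*np.cos(A)+d[1]*np.sin(A),-d[0]*np.sin(A)+d[1]*np.cos(A)])
def fwd(x,y): return C+np.array([x*np.cos(A)-y*np.sin(A),x*np.sin(A)+y*np.cos(A)])
E
python3 - <<'E'
from h import *; from rk import *
f=load('w2')
for p in ((219,60),(225,180),(228,225),(340,60),(334,160),(331,215)): print(p,inv(onz(f,*p,145)).round(1))
for p in ((176,82),(183,219)): print('knob',inv(onz(f,*p,45)).round(1))
print(inv((687.3,-13.5)))
E
```

```text
(219, 60) [-54.7  95. ]
(225, 180) [-55.4 -11.3]
(228, 225) [-54.8 -58.2]
(340, 60) [51.5 94.9]
(334, 160) [50.9  8.2]
(331, 215) [ 50.8 -47.4]
knob [-126.2   88.7]
knob [-134.6  -83.9]
[ -0.1578962  -32.97309614]
```

```bash
python3 -m jog '[[0,-0.004,0.08,0,0,0],[0,-0.004,0.18,0,0,0],[0,-0.004,0.26,0,0,0],[0,-0.004,0.31,0,0,0],[0,-0.004,0.335,0,0,0],[0,-0.004,0.345,0,0,0],[0,-0.004,0.353,0,0,0],[0,-0.004,0.358,0,0,0],[0,-0.004,0.358,0,0,0],[0,-0.004,0.358,0,0,0]]'
```

```text
time: 7.25
tool_pos: [687.1, -12.1, 211.5]
tcp_rot: [179.9, 0.0, 94.1]
ft_force: [0.5, -0.6, -2.7]
finger_gap: 54.5
```

```bash
python3 -m jog '[[0,0,0.006,0,0,0],[0,0,0.012,0,0,0],[0,0,0.012,0,0,0],[0,0,0.012,0,0,0]]'
```

```text
time: 7.65
tool_pos: [687.1, -12.1, 208.7]
tcp_rot: [179.9, 0.0, 94.1]
ft_force: [-2.5, 0.3, 2.8]
finger_gap: 54.4
```

```bash
python3 -m jog '[[0,0,0,0,0,0],[0,0,0,0,0,0],[0,0,0,0,0,0],[0,0,0,0,0,0],[0,0,0,0,0,0],[0,0,0,0,0,0],[0,0,0,0,0,0]]' 1; python3 -m jog '[[0,0,-0.1,0,0,0],[0,0,-0.25,0,0,0],[0,0,-0.4,0,0,0],[0,0,-0.4,0,0,0],[0,0,-0.4,0,0,0]]'; python3 to.py 530 -344.5 260 94.1
```

```text
time: 8.35
tool_pos: [686.9, -12.2, 207.8]
tcp_rot: [180.0, -0.0, 94.1]
ft_force: [-0.0, -0.1, 1.1]
finger_gap: 85.4
time: 8.85
tool_pos: [687.6, -12.2, 309.7]
tcp_rot: [179.8, 0.0, 94.1]
ft_force: [-0.1, -0.4, 0.0]
finger_gap: 85.3
t 8.85 pos [687.6 -12.2 309.7] rot [179.8   0.   94.1] gap 85.3 F [-0.1 -0.4  0. ]
row [-1.2805, -0.7247, 0.1971, 0.0011, 0.0002, 0.0] rows~ 7.4 0.0
```

```bash
python3 -m jog '[[-1,-0.72,0,0,0,0],[-1,-0.72,0,0,0,0],[-1,-0.72,0,0,0,0],[-1,-0.72,0,0,0,0],[-1,-0.72,0,0,0,0],[-1,-0.72,0,0,0,0],[-1,-0.72,0,0,0,0],[-1,-0.72,0,0,0,0]]'; python3 -m jog '[[-0.28,-0.005,0.19,0,0,0],[-0.28,-0.005,0.19,0,0,0],[-0.28,-0.005,0.19,0,0,0],[-0.28,-0.005,0.19,0,0,0],[-0.28,-0.005,0.19,0,0,0]]'; python3 - <<'E'
from h import *
snap('wrist','w3')
E
python3 wl.py w3; python3 to.py 530 -344.5 75 94.1
```

```text
time: 9.65
tool_pos: [523.8, -275.5, 306.1]
tcp_rot: [-179.9, -0.1, 93.9]
ft_force: [-0.4, 0.2, 0.5]
finger_gap: 85.3
time: 10.15
tool_pos: [530.0, -342.7, 260.7]
tcp_rot: [180.0, -0.0, 94.2]
ft_force: [0.0, -0.4, -0.6]
finger_gap: 85.1
[  441     1   119   271 20099] z66 [ 773.9 -282.3] z125 [ 730.1 -279.6]
[ 117  146   55   53 2211] z66 [ 377.4 -330.8] z125 [ 403.1 -319.6]
[ 252  179   55   55 2319] z66 [ 529.5 -359.2] z125 [ 528.5 -343. ]
[538 276  22  54 603] z66 [ 887.8 -472. ] z125 [ 824.1 -436.1]
[223 307  41  21 446] z66 [ 498.2 -510.5] z125 [ 502.7 -467.9]
t 10.2 pos [ 530.  -342.9  261.2] rot [179.9   0.   94.2] gap 85.5 F [0.2 0.3 0.2]
row [-0.006, -0.0015, 0.7449, 0.0004, 0.0002, 0.0006] rows~ 3.7 0.0
```

View pics/w3.png

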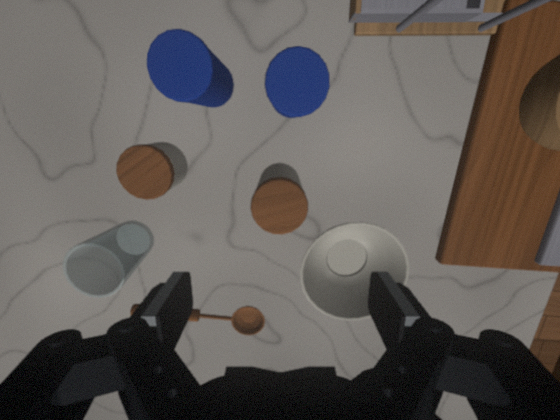

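The tall_3 lid is at (279,206), and the jaws clear everything around it. I'll descend and grip.

```bash
python3 -m jog '[[-0.005,-0.004,0.2,0,0,0],[-0.005,-0.004,0.4,0,0,0],[-0.005,-0.004,0.5,0,0,0],[-0.005,-0.004,0.6,0,0,0],[-0.005,-0.004,0.68,0,0,0],[-0.005,-0.004,0.72,0,0,0],[-0.005,-0.004,0.742,0,0,0],[-0.005,-0.004,0.742,0,0,0],[-0.005,-0.004,0.742,0,0,0]]'; python3 -m jog '[[0,0,0,0,0,0],[0,0,0,0,0,0],[0,0,0,0,0,0],[0,0,0,0,0,0],[0,0,0,0,0,0],[0,0,0,0,0,0],[0,0,0,0,0,0],[0,0,0,0,0,0]]' 0 40
python3 -m jog '[[0,0,-0.1,0,0,0],[0,0,-0.3,0,0,0],[0,0,-0.5,0,0,0],[0,0,-0.7,0,0,0],[0,0,-0.84,0,0,0],[0,0,-0.93,0,0,0],[0,0,-0.93,0,0,0],[0,0,-0.93,0,0,0]]'; python3 to.py 680.4 71.3 302 94.1
```

```text
time: 11.1
tool_pos: [528.9, -346.0, 76.4]
tcp_rot: [179.9, 0.1, 94.1]
ft_force: [0.4, -0.4, -0.2]
finger_gap: 85.3
time: 11.9
tool_pos: [528.7, -346.2, 76.1]
tcp_rot: [179.9, 0.1, 94.1]
ft_force: [-0.3, 0.0, 6.1]
finger_gap: 54.7
time: 12.7
tool_pos: [527.9, -345.6, 306.1]
tcp_rot: [-180.0, -0.0, 94.1]
ft_force: [-0.7, 1.1, -3.2]
finger_gap: 54.4
t 12.7 pos [ 527.9 -345.6  306.1] rot [-180.    -0.    94.1] gap 54.4 F [-0.7  1.1 -3.2]
row [1.6196, 0.7277, 0.0169, -0.0002, -0.0002, -0.0] rows~ 8.9 0.0
```

```bash
python3 -m jog '[[0.08,0,0,0,0,0],[0.22,0,0,0,0,0],[0.38,0,0,0,0,0],[0.54,0,0,0,0,0],[0.7,0,0,0,0,0],[0.84,0,0,0,0,0],[0.96,0,0,0,0,0],[1,0,0,0,0,0]]';python3 -m jog '[[0.1,0,0,0,0,0],[0.25,0,0,0,0,0],[0.4,0,0,0,0,0],[0.52,0,0,0,0,0],[0.6,0,0,0,0,0],[0.62,0,0,0,0,0],[0.62,0,0,0,0,0]]'; python3 to.py 680.4 71.3 306 94.1
```

```text
time: 13.5
tool_pos: [508.8, -93.3, 304.1]
tcp_rot: [-179.8, -0.1, 94.2]
ft_force: [0.2, -0.8, -2.5]
finger_gap: 54.6
time: 14.2
tool_pos: [498.5, 58.4, 305.5]
tcp_rot: [-179.8, 0.0, 94.2]
ft_force: [0.6, -1.2, -2.6]
finger_gap: 54.4
t 14.2 pos [498.5  58.4 305.5] rot [-179.8    0.    94.2] gap 54.4 F [ 0.6 -1.2 -2.6]
row [-0.0012, 0.7293, -0.0041, -0.0009, 0.0001, 0.0003] rows~ 3.6 0.0
```

```bash
python3 -m jog '[[0,0.1,0,0,0,0],[0,0.23,0,0,0,0],[0,0.36,0,0,0,0],[0,0.49,0,0,0,0],[0,0.6,0,0,0,0],[0,0.68,0,0,0,0],[0,0.73,0,0,0,0],[0,0.73,0,0,0,0],[0,0.73,0,0,0,0]]'; python3 - <<'E'
from h import *
snap('wrist','w4'); snap('scene','s4')
a=cv2.imread('pics/s4.png')[150:330,200:480]
cv2.imwrite('pics/c5.png',cv2.resize(a,None,fx=2,fy=2,interpolation=cv2.INTER_CUBIC))
E
python3 to.py 680.4 71.3 209.5 94.1
```

```text
time: 15.1
tool_pos: [680.9, 69.9, 306.0]
tcp_rot: [-179.9, 0.0, 94.0]
ft_force: [-0.7, 0.8, -1.4]
finger_gap: 54.4
t 15.2 pos [680.6  70.5 307. ] rot [-180.     0.    94.1] gap 54.6 F [-1.   0.7 -1.7]
row [0.0031, -0.0003, 0.3899, -0.0002, 0.0, -0.0002] rows~ 1.9 0.0
```

View pics/c5.png

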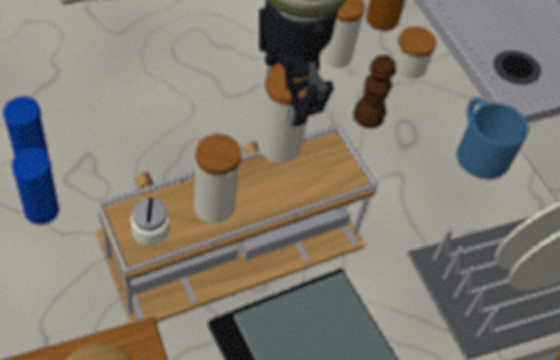

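The first tall can stands upright inside the rail at crop px (216,180). The second is over its slot, so I'll lower it.

```bash
python3 -m jog '[[0.003,0,0.08,0,0,0],[0.003,0,0.18,0,0,0],[0.003,0,0.28,0,0,0],[0.003,0,0.34,0,0,0],[0.003,0,0.37,0,0,0],[0.003,0,0.382,0,0,0],[0.003,0,0.388,0,0,0],[0.003,0,0.392,0,0,0],[0.003,0,0.396,0,0,0],[0.003,0,0.396,0,0,0]]'; python3 -m jog '[[0,0,0,0,0,0],[0,0,0,0,0,0]]'
```

```text
time: 16.2
tool_pos: [681.3, 72.2, 208.9]
tcp_rot: [180.0, 0.0, 94.1]
ft_force: [1.5, 0.2, -3.0]
finger_gap: 54.6
time: 16.4
tool_pos: [681.2, 72.1, 208.5]
tcp_rot: [180.0, -0.0, 94.1]
ft_force: [1.3, -0.7, -3.1]
finger_gap: 54.3
```

```bash
python3 -m jog '[[0,0,0.004,0,0,0],[0,0,0.007,0,0,0],[0,0,0.007,0,0,0],[0,0,0.007,0,0,0]]'
```

```text
time: 16.8
tool_pos: [681.5, 72.2, 208.1]
tcp_rot: [179.9, 0.0, 94.1]
ft_force: [-1.5, 0.1, 5.3]
finger_gap: 54.7
```

```bash
python3 -m jog '[[0,0,0,0,0,0],[0,0,0,0,0,0],[0,0,0,0,0,0],[0,0,0,0,0,0],[0,0,0,0,0,0],[0,0,0,0,0,0],[0,0,0,0,0,0]]' 1; python3 -m jog '[[0,0,-0.1,0,0,0],[0,0,-0.25,0,0,0],[0,0,-0.4,0,0,0],[0,0,-0.4,0,0,0],[0,0,-0.4,0,0,0]]'; python3 to.py 381 320.5 260 94.1
```

```text
time: 17.5
tool_pos: [681.0, 72.1, 206.5]
tcp_rot: [-180.0, -0.0, 94.1]
ft_force: [-0.1, 0.7, -0.4]
finger_gap: 85.3
time: 18.0
tool_pos: [681.8, 72.2, 308.4]
tcp_rot: [179.8, 0.0, 94.1]
ft_force: [1.3, 0.7, 0.0]
finger_gap: 85.3
t 18.0 pos [681.8  72.2 308.4] rot [179.8   0.   94.1] gap 85.3 F [1.3 0.7 0. ]
row [1.0768, -1.1297, 0.1898, 0.0011, 0.0, 0.0] rows~ 7.9 0.0
```

```bash
python3 -m jog '[[0.9,-1,0,0,0,0],[0.9,-1,0,0,0,0],[0.9,-1,0,0,0,0],[0.9,-1,0,0,0,0],[0.9,-1,0,0,0,0],[0.9,-1,0,0,0,0],[0.9,-1,0,0,0,0],[0.9,-1,0,0,0,0],[0.9,-1,0,0,0,0]]'; python3 -m jog '[[0.177,-0.13,0.19,0,0,0],[0.177,-0.13,0.19,0,0,0],[0.177,-0.13,0.19,0,0,0],[0.177,-0.13,0.19,0,0,0],[0.177,-0.13,0.19,0,0,0]]'; python3 - <<'E'
from h import *
snap('wrist','w5')
E
python3 wl.py w5; python3 to.py 381 320.5 75 94.1
```

```text
time: 18.9
tool_pos: [414.7, 278.9, 305.2]
tcp_rot: [-179.9, 0.1, 94.2]
ft_force: [0.4, -0.1, 0.9]
finger_gap: 85.2
time: 19.4
tool_pos: [381.4, 319.8, 259.8]
tcp_rot: [179.9, -0.0, 94.0]
ft_force: [0.1, -0.4, 0.0]
finger_gap: 85.6
[430   8  42  15 345] z66 [533.1 503.9] z125 [505.4 484.9]
[ 192   34   68   73 2340] z66 [323.5 433.6] z125 [332.7 427. ]
[ 310   55   59   63 2831] z66 [433.2 434.2] z125 [423.1 427.4]
[ 249  173   56   55 2362] z66 [377.6 310.2] z125 [377.2 325.2]
t 19.45 pos [381.4 319.9 260.1] rot [179.9  -0.   94. ] gap 85.2 F [0.2 0.4 0.2]
row [0.0023, -0.0027, 0.7402, 0.0005, -0.0001, -0.0005] rows~ 3.7 0.0
```

View pics/w5.png

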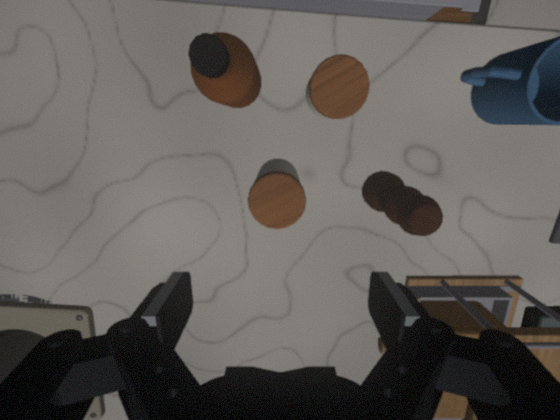

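The tall_1 lid is at (277,200), clear of the mill (400,203) and the soap (225,68). I'll descend to (379.5, 322.5).

```bash
python3 -m jog '[[0.01,-0.008,0.2,0,0,0],[0.01,-0.008,0.4,0,0,0],[0.01,-0.008,0.5,0,0,0],[0.01,-0.008,0.6,0,0,0],[0.01,-0.008,0.68,0,0,0],[0.01,-0.008,0.72,0,0,0],[0.01,-0.008,0.738,0,0,0],[0.01,-0.008,0.738,0,0,0],[0.01,-0.008,0.738,0,0,0]]'; python3 -m jog '[[0,0,0,0,0,0],[0,0,0,0,0,0],[0,0,0,0,0,0],[0,0,0,0,0,0],[0,0,0,0,0,0],[0,0,0,0,0,0],[0,0,0,0,0,0],[0,0,0,0,0,0]]' 0 40
python3 -m jog '[[0,0,-0.1,0,0,0],[0,0,-0.3,0,0,0],[0,0,-0.5,0,0,0],[0,0,-0.7,0,0,0],[0,0,-0.84,0,0,0],[0,0,-0.93,0,0,0],[0,0,-0.93,0,0,0],[0,0,-0.93,0,0,0]]'; python3 to.py 674.5 153.1 306 94.1
```

```text
time: 20.35
tool_pos: [378.8, 323.3, 75.9]
tcp_rot: [179.9, -0.1, 94.1]
ft_force: [0.1, -0.3, 0.5]
finger_gap: 85.7
time: 21.15
tool_pos: [378.4, 323.4, 75.6]
tcp_rot: [179.9, -0.1, 94.1]
ft_force: [-1.4, -0.3, 5.7]
finger_gap: 54.9
time: 21.95
tool_pos: [377.6, 322.7, 305.8]
tcp_rot: [-179.9, 0.0, 94.1]
ft_force: [-0.6, 0.0, -3.8]
finger_gap: 54.5
t 21.95 pos [377.6 322.7 305.8] rot [-179.9    0.    94.1] gap 54.5 F [-0.6  0.  -3.8]
row [-0.7617, 1.136, -0.0014, -0.0003, 0.0002, 0.0] rows~ 6.8 0.0
```

```bash
python3 -m jog '[[-0.1,0.08,0,0,0,0],[-0.2,0.18,0,0,0,0],[-0.3,0.28,0,0,0,0],[-0.4,0.38,0,0,0,0],[-0.5,0.48,0,0,0,0],[-0.6,0.58,0,0,0,0],[-0.7,0.66,0,0,0,0],[-0.76,0.7,0,0,0,0],[-0.76,0.7,0,0,0,0]]'; python3 to.py 674.5 153.1 307 94.1
```

```text
time: 22.85
tool_pos: [566.0, 143.6, 303.8]
tcp_rot: [-179.7, 0.1, 93.9]
ft_force: [-0.0, 0.4, -3.7]
finger_gap: 54.7
t 22.85 pos [566.  143.6 303.8] rot [-1.797e+02  1.000e-01  9.390e+01] gap 54.7 F [-0.   0.4 -3.7]
row [0.0079, 0.4356, -0.015, -0.0015, 0.0004, -0.0009] rows~ 2.2 0.0
```

```bash
python3 -m jog '[[0.004,0.1,0,0,0,0],[0.006,0.22,0,0,0,0],[0.006,0.33,0,0,0,0],[0.006,0.41,0,0,0,0],[0.006,0.435,0,0,0,0],[0.006,0.435,0,0,0,0],[0.006,0.435,0,0,0,0]]'; python3 - <<'E'
from h import *
snap('wrist','w6'); snap('scene','s6')
a=cv2.imread('pics/s6.png')[150:330,200:480]
cv2.imwrite('pics/c6.png',cv2.resize(a,None,fx=2,fy=2,interpolation=cv2.INTER_CUBIC))
E
python3 to.py 674.5 153.1 208.5 94.1
```

```text
time: 23.55
tool_pos: [673.3, 155.7, 306.4]
tcp_rot: [-179.9, -0.0, 94.1]
ft_force: [-0.0, 0.0, -3.3]
finger_gap: 54.6
t 23.65 pos [673.5 155.5 307.3] rot [-180.    -0.    94.1] gap 55.0 F [ 0.5 -0.4 -3.8]
row [-0.0099, 0.0035, 0.3953, -0.0, -0.0, 0.0002] rows~ 2.0 0.0
```

View pics/c6.png

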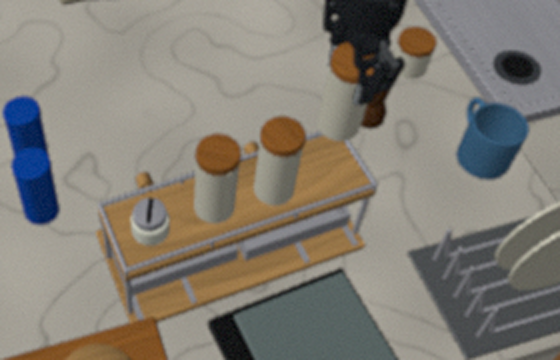

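View pics/w6.png

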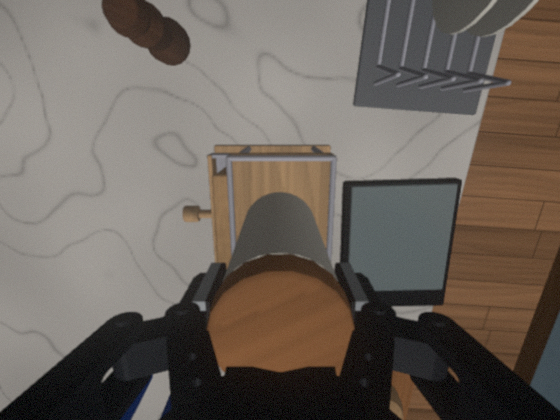

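Two talls stand correctly. The third hangs over the left end, about 10 mm clear of the side rail, so I'll lower it while shifting it about 4 mm inward.

```bash
python3 -m jog '[[-0.016,0.003,0.08,0,0,0],[-0.016,0.003,0.18,0,0,0],[-0.016,0.003,0.28,0,0,0],[-0.016,0.003,0.34,0,0,0],[-0.016,0.003,0.37,0,0,0],[-0.016,0.003,0.382,0,0,0],[-0.016,0.003,0.392,0,0,0],[-0.016,0.003,0.4,0,0,0],[-0.016,0.003,0.4,0,0,0],[-0.016,0.003,0.4,0,0,0]]'; python3 -m jog '[[0,0,0.004,0,0,0],[0,0,0.004,0,0,0]]'
```

```text
time: 24.65
tool_pos: [675.8, 151.3, 207.9]
tcp_rot: [179.9, -0.0, 94.1]
ft_force: [-0.4, 0.8, -2.5]
finger_gap: 54.5
time: 24.85
tool_pos: [675.9, 151.3, 207.8]
tcp_rot: [179.9, -0.0, 94.1]
ft_force: [-3.1, -0.4, 5.0]
finger_gap: 54.5
```

```bash
python3 -m jog '[[0,0,0,0,0,0],[0,0,0,0,0,0],[0,0,0,0,0,0],[0,0,0,0,0,0],[0,0,0,0,0,0],[0,0,0,0,0,0],[0,0,0,0,0,0]]' 1; python3 -m jog '[[0,0,-0.1,0,0,0],[0,0,-0.25,0,0,0],[0,0,-0.4,0,0,0],[0,0,-0.4,0,0,0],[0,0,-0.4,0,0,0]]'; python3 to.py 520 -60 300 184.1
```

```text
time: 25.55
tool_pos: [675.4, 151.2, 206.0]
tcp_rot: [-180.0, -0.0, 94.1]
ft_force: [0.9, -0.7, 0.1]
finger_gap: 85.3
time: 26.05
tool_pos: [676.1, 151.3, 308.0]
tcp_rot: [179.8, -0.0, 94.1]
ft_force: [-0.0, -1.5, -0.8]
finger_gap: 85.1
t 26.05 pos [676.1 151.3 308. ] rot [179.8  -0.   94.1] gap 85.1 F [-0.  -1.5 -0.8]
row [-0.7984, -0.6836, 0.0293, 0.0009, 0.0008, -0.5] rows~ 5.3 10.5
```

```bash
python3 -m jog '[[-0.8,-0.684,0,0,0,-0.49],[-0.8,-0.684,0,0,0,-0.49],[-0.8,-0.684,0,0,0,-0.49],[-0.8,-0.684,0,0,0,-0.49],[-0.8,-0.684,0,0,0,-0.49],[-0.8,-0.684,0,0,0,-0.49],[-0.8,-0.684,0,0,0,-0.49],[-0.8,-0.684,0,0,0,-0.49],[-0.8,-0.684,0,0,0,-0.49],[-0.8,-0.684,0,0,0,-0.49]]'; python3 -m jog '[[0,0,0,0,0,-0.01],[0,0,0,0,0,-0.01],[0,0,0,0,0,-0.01]]'; python3 - <<'E'
from h import *
snap('wrist','w7'); snap('scene','s7'); snap('top','t7')
a=cv2.imread('pics/s7.png')[130:330,60:430]
cv2.imwrite('pics/c7.png',cv2.resize(a,None,fx=2,fy=2,interpolation=cv2.INTER_CUBIC))
E
python3 to.py 557.4 -76.5 300 184.1
```

```text
time: 27.05
tool_pos: [518.3, -60.5, 304.0]
tcp_rot: [180.0, -0.2, 179.8]
ft_force: [-0.1, -0.1, -0.4]
finger_gap: 85.6
time: 27.35
tool_pos: [518.6, -60.4, 304.7]
tcp_rot: [180.0, -0.1, -178.8]
ft_force: [-0.0, 0.6, 0.4]
finger_gap: 85.2
t 27.5 pos [518.9 -60.5 305.5] rot [ 180.    -0.  -178.8] gap 85.5 F [-0.3 -0.1  0.2]
row [-0.1526, -0.0673, 0.022, 0.0001, -0.0002, -0.0161] rows~ 0.8 0.3
```

View pics/c7.png

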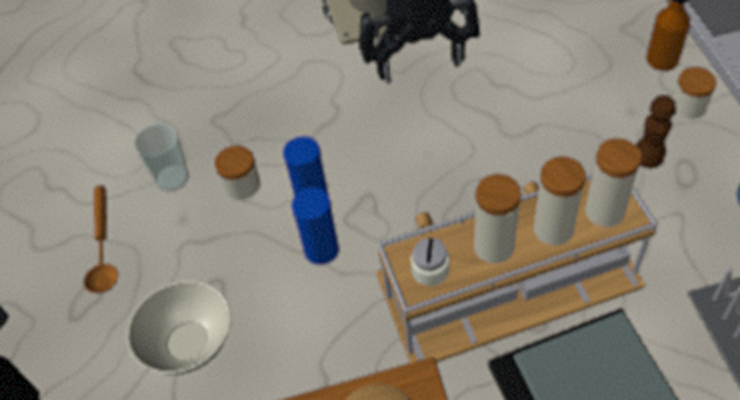

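View pics/w7.png

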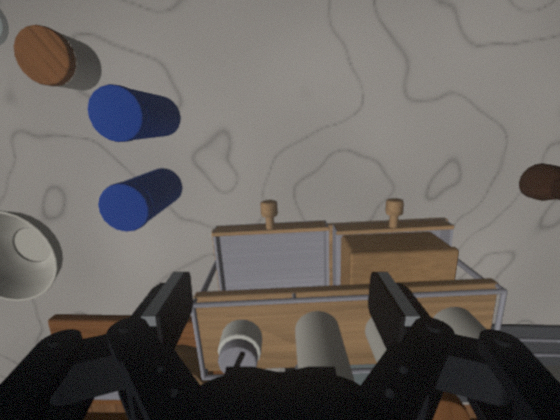

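All three tall cans stand on the shelf beside the timer. The right knob is at px (269,210) and the left at (394,209). The right tray is empty.

```bash
python3 - <<'E'
from h import *; from rk import *
f=load('w7')
for n,p,z in (('R',(269,207),50),('Rface',(269,202),38.5),('L',(394,206),50),('Lface',(394,200),38.5),('Rfl',(327,223),46),('Rfr',(214,228),46),('Lfr',(331,222),46)): 
    q=onz(f,*p,z); print(n,q[:2].round(1),inv(q).round(1))
E
python3 to.py 557.4 -76.5 150 184.1
```

```text
R [551.6 -74.8] [-139.9  -84.4]
Rface [547.6 -75.2] [-143.9  -84.5]
L [546.8  94.6] [-132.6   84.9]
Lface [541.2  98. ] [-137.9   88.7]
Rfl [574.2   6.1] [-111.6   -5.3]
Rfr [ 584.7 -151.6] [-112.3 -163.4]
Lfr [572.6  11.6] [-112.8    0.3]
t 27.5 pos [518.9 -60.5 305.5] rot [ 180.    -0.  -178.8] gap 85.5 F [-0.3 -0.1  0.2]
row [-0.153, -0.0674, 0.622, 0.0001, -0.0002, -0.0161] rows~ 3.2 0.3
```

```bash
python3 -m jog '[[-0.152,-0.065,0.2,0,0,-0.016],[-0.152,-0.065,0.4,0,0,-0.016],[-0.152,-0.065,0.6,0,0,-0.016],[-0.152,-0.065,0.75,0,0,-0.016],[-0.152,-0.065,0.82,0,0,-0.016],[-0.152,-0.065,0.82,0,0,-0.016],[-0.152,-0.065,0.82,0,0,-0.016]]';  python3 - <<'E'
from h import *
snap('wrist','w8')
E
python3 to.py 557 -76 21 184.1
```

```text
time: 28.2
tool_pos: [557.8, -76.0, 101.8]
tcp_rot: [-180.0, 0.0, -175.9]
ft_force: [-0.3, -0.4, 0.6]
finger_gap: 85.6
t 28.25 pos [558.8 -76.2 103.1] rot [-180.     0.2 -175.9] gap 85.1 F [ 0.7 -0.  -0. ]
row [0.008, 0.0017, 0.3282, -0.0003, 0.0009, 0.0001] rows~ 1.6 0.0
```

View pics/w8.png

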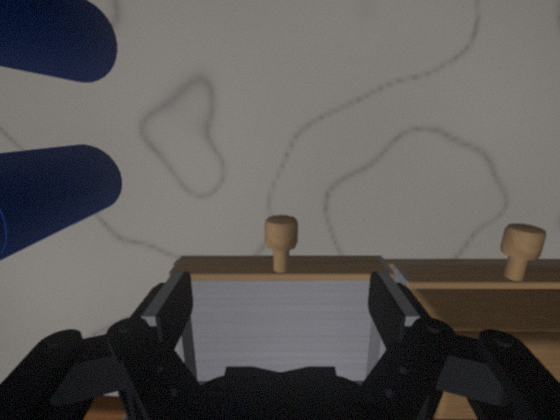

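```bash
python3 - <<'E'
from h import *; from rk import *
f=load('w8')
for n,p,z in (('faceTop',(281,222),50.5),('faceL',(265,224),38.5),('faceR',(298,224),38.5),('rearTop',(281,248),50),('wallL',(390,259),46),('Ltop',(523,232),50.5)): 
    q=onz(f,*p,z); print(n,q[:2].round(1),inv(q).round(1))
a=cv2.imread('pics/w8.png')[190:300,200:360];cv2.imwrite('pics/c8.png',cv2.resize(a,None,fx=4,fy=4))
print(proj(f,[[557,-76,50],[548,-77,38.5],[568,-76,50.5]]))
E
```

```text
faceTop [545.  -76.6] [-146.6  -85.7]
faceL [551.3 -87.6] [-141.1  -97.1]
faceR [549.6 -64. ] [-141.1  -73.5]
rearTop [564.1 -75.2] [-127.5  -85.7]
wallL [568.7   3.2] [-117.3   -7.8]
Ltop [540.4  87.1] [-139.5   77.8]
[[280.59191094 238.4131366 ]
 [280.06606263 220.64584249]
 [279.44794397 253.41553334]]
```

View pics/c8.png

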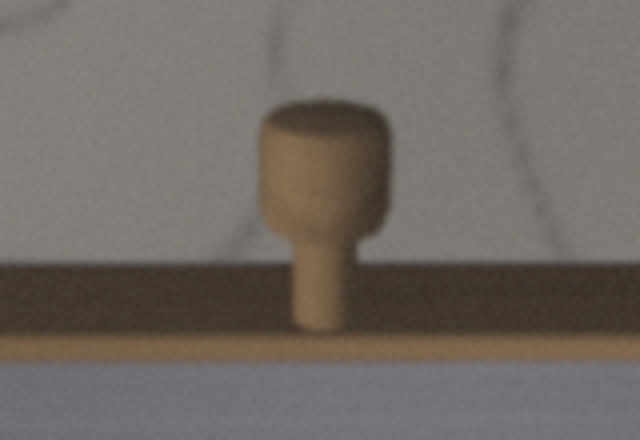

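```bash
python3 -m jog '[[0.01,0,0.1,0,0,0],[0.01,0,0.2,0,0,0],[0.01,0,0.28,0,0,0],[0.01,0,0.32,0,0,0],[0.01,0,0.328,0,0,0],[0.01,0,0.328,0,0,0]]'; python3 -m jog '[[0,0,0,0,0,0],[0,0,0,0,0,0],[0,0,0,0,0,0],[0,0,0,0,0,0],[0,0,0,0,0,0],[0,0,0,0,0,0],[0,0,0,0,0,0],[0,0,0,0,0,0],[0,0,0,0,0,0],[0,0,0,0,0,0]]' 0 30; python3 to.py 446 -84 21 184.1
```

```text
time: 28.85
tool_pos: [556.1, -76.4, 20.5]
tcp_rot: [-180.0, 0.1, -175.9]
ft_force: [-0.8, -0.3, 0.2]
finger_gap: 85.4
time: 29.85
tool_pos: [555.2, -75.7, 19.5]
tcp_rot: [180.0, 0.0, -175.9]
ft_force: [-2.7, 4.8, 6.3]
finger_gap: 23.2
t 29.85 pos [555.2 -75.7  19.5] rot [ 180.     0.  -175.9] gap 23.2 F [-2.7  4.8  6.3]
row [0.4381, -0.0018, -0.0061, 0.0002, 0.0001, 0.0002] rows~ 2.2 0.0
```

```bash
python3 -m jog '[[0.04,0,0,0,0,0],[0.09,0,0,0,0,0],[0.15,0,0,0,0,0],[0.21,0,0,0,0,0],[0.27,0,0,0,0,0],[0.32,0,0,0,0,0],[0.37,0,0,0,0,0],[0.4,0,0,0,0,0],[0.42,0,0,0,0,0],[0.42,0,0,0,0,0]]'; python3 -m jog '[[0.008,0,0,0,0,0],[0.016,0,0,0,0,0],[0.024,0,0,0,0,0],[0.03,0,0,0,0,0],[0.03,0,0,0,0,0]]'
```

```text
time: 30.85
tool_pos: [450.0, -83.4, 19.5]
tcp_rot: [180.0, 0.0, -175.9]
ft_force: [-0.6, 5.6, 7.0]
finger_gap: 22.8
time: 31.35
tool_pos: [444.6, -83.9, 19.6]
tcp_rot: [180.0, 0.2, -175.9]
ft_force: [9.3, 6.2, -3.1]
finger_gap: 23.0
```

```bash
python3 -m jog '[[0,0,0,0,0,0],[0,0,0,0,0,0],[0,0,0,0,0,0],[0,0,0,0,0,0],[0,0,0,0,0,0],[0,0,0,0,0,0],[0,0,0,0,0,0]]' 1; python3 -m jog '[[0,0,-0.15,0,0,0],[0,0,-0.35,0,0,0],[0,0,-0.55,0,0,0],[0,0,-0.75,0,0,0],[0,0,-0.95,0,0,0],[0,0,-1,0,0,0],[0,0,-1,0,0,0]]';python3 - <<'E'
from h import *
snap('wrist','w9');snap('top','t9');snap('scene','s9')
E
python3 to.py 378.5 -331.5 260 94.1
```

```text
time: 32.05
tool_pos: [442.7, -84.2, 19.0]
tcp_rot: [-180.0, -0.0, -175.9]
ft_force: [-0.6, 0.2, 0.5]
finger_gap: 85.3
time: 32.75
tool_pos: [444.3, -84.7, 272.1]
tcp_rot: [-179.9, 0.3, -175.9]
ft_force: [0.5, -0.3, -0.6]
finger_gap: 85.7
t 32.9 pos [441.8 -83.9 266.7] rot [ 179.9   -0.2 -175.9] gap 85.4 F [ 0.6  0.8 -0.8]
row [0.3238, -0.9695, 0.0265, -0.0005, -0.0011, 0.5001] rows~ 5.1 10.5
```

View pics/w9.png

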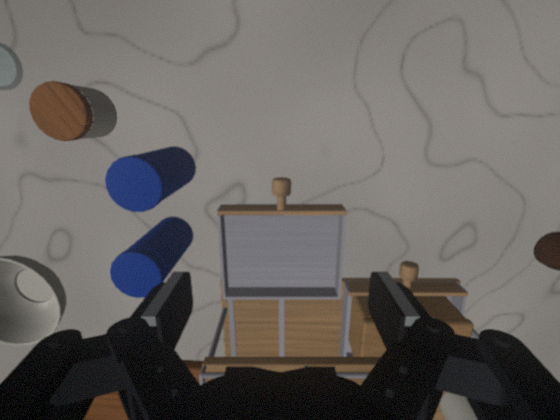

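View pics/t9.png

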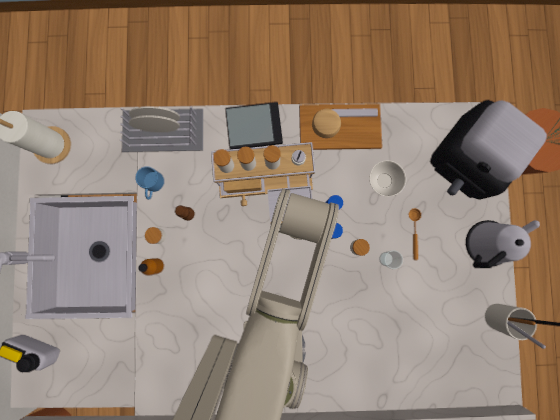

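View pics/s9.png

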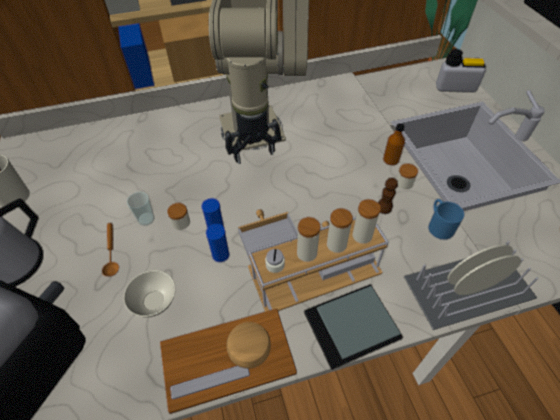

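```bash
python3 - <<'E'
from h import *; from rk import *
f=load('w9')
for n,p,z in (('fl',(345,212),46.5),('fr',(219,212),46.5),('bl',(341,292),44.5),('br',(225,292),44.5),('knobface',(282,179),50)): 
    q=onz(f,*p,z); print(n,q[:2].round(1),inv(q).round(1))
a=cv2.imread('pics/w9.png')[170:310,200:360];cv2.imwrite('pics/c9.png',cv2.resize(a,None,fx=4,fy=4))
E
```

```text
fl [471.3  -1. ] [-214.8   -5.1]
fr [ 482.8 -160. ] [-214.6 -164.4]
bl [587.2   9.7] [-98.3  -2.6]
br [ 599.  -150.7] [ -98.1 -163.5]
knobface [434.4 -83.7] [-257.5  -84.9]
```

View pics/c9.png

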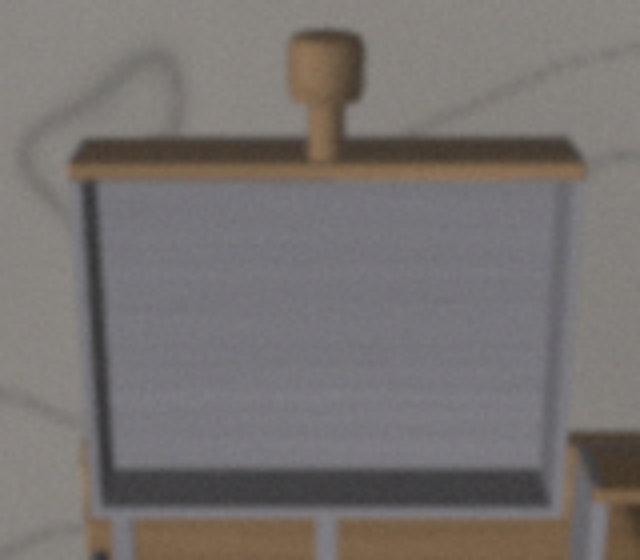

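```bash
python3 -m jog '[[0.32,-0.97,0.02,0,0,0.49],[0.32,-0.97,0.02,0,0,0.49],[0.32,-0.97,0.02,0,0,0.49],[0.32,-0.97,0.02,0,0,0.49],[0.32,-0.97,0.02,0,0,0.49],[0.32,-0.97,0.02,0,0,0.49],[0.32,-0.97,0.02,0,0,0.49],[0.32,-0.97,0.02,0,0,0.49],[0.32,-0.97,0.02,0,0,0.49],[0.32,-0.97,0.02,0,0,0.49]]'; python3 -m jog '[[0,0,0,0,0,0.01],[0,0,0,0,0,0.01],[0,0,0,0,0,0.01]]'; python3 - <<'E'
from h import *
snap('wrist','w10')
E
python3 wl.py w10; python3 to.py 378.5 -331.5 34 94.1
```

```text
time: 33.9
tool_pos: [379.4, -331.0, 260.8]
tcp_rot: [-179.8, -0.2, 97.8]
ft_force: [0.0, -0.1, 0.4]
finger_gap: 85.4
time: 34.2
tool_pos: [379.8, -331.2, 262.1]
tcp_rot: [-179.9, -0.1, 96.5]
ft_force: [0.4, 0.2, 1.5]
finger_gap: 85.1
[ 252  167   51   50 2001] z66 [ 375.6 -330.6] z125 [ 374.8 -317.6]
[535 230  25  60 769] z66 [ 718.3 -386.6] z125 [ 657.8 -363.8]
t 34.25 pos [ 380.  -331.3  262.5] rot [-1.799e+02 -1.000e-01  9.650e+01] gap 85.4 F [-1.   0.9  0.3]
row [-0.0018, -0.0045, 0.914, -0.0005, -0.0006, 0.0131] rows~ 4.6 0.3
```

View pics/w10.png

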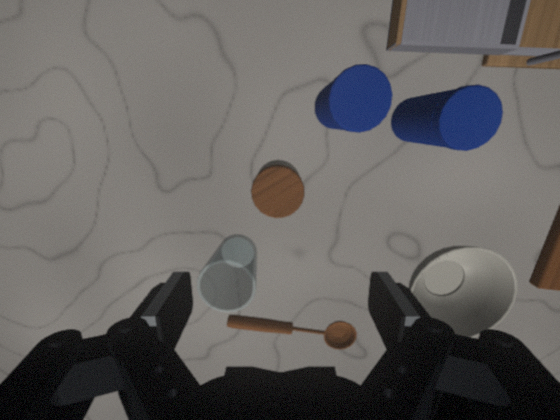

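The short_2 lid is at (277,191), undisturbed, at about (378,-331). I'll descend and grip.

```bash
python3 -m jog '[[0,-0.008,0.2,0,0,0.013],[0,-0.008,0.4,0,0,0.013],[0,-0.008,0.6,0,0,0.013],[0,-0.008,0.75,0,0,0.013],[0,-0.008,0.83,0,0,0.013],[0,-0.008,0.88,0,0,0.013],[0,-0.008,0.914,0,0,0.013],[0,-0.008,0.914,0,0,0.013],[0,-0.008,0.914,0,0,0.013]]'; python3 -m jog '[[0,0,0,0,0,0],[0,0,0,0,0,0],[0,0,0,0,0,0],[0,0,0,0,0,0],[0,0,0,0,0,0],[0,0,0,0,0,0],[0,0,0,0,0,0],[0,0,0,0,0,0]]' 0 40
python3 -m jog '[[0,0,-0.1,0,0,0],[0,0,-0.3,0,0,0],[0,0,-0.5,0,0,0],[0,0,-0.7,0,0,0],[0,0,-0.84,0,0,0],[0,0,-0.84,0,0,0]]'; python3 to.py 545.2 -112.4 242 94.1
```

```text
time: 35.15
tool_pos: [379.1, -332.8, 36.7]
tcp_rot: [179.9, 0.1, 94.1]
ft_force: [-0.8, -0.1, 0.3]
finger_gap: 85.8
time: 35.95
tool_pos: [378.9, -332.9, 37.1]
tcp_rot: [179.9, 0.1, 94.0]
ft_force: [-3.6, 2.2, 6.2]
finger_gap: 60.7
time: 36.55
tool_pos: [380.7, -334.4, 253.1]
tcp_rot: [179.6, 0.5, 94.0]
ft_force: [0.7, -0.0, -1.8]
finger_gap: 61.0
t 36.55 pos [ 380.7 -334.4  253.1] rot [179.6   0.5  94. ] gap 61.0 F [ 0.7 -0.  -1.8]
row [0.8399, 0.7188, 0.0419, 0.0024, 0.0029, -0.0003] rows~ 5.5 0.1
```

```bash
python3 -m jog '[[0.1,0.09,0,0,0,0],[0.22,0.19,0,0,0,0],[0.34,0.29,0,0,0,0],[0.46,0.39,0,0,0,0],[0.58,0.5,0,0,0,0],[0.7,0.6,0,0,0,0],[0.79,0.68,0,0,0,0],[0.834,0.716,0,0,0,0],[0.834,0.716,0,0,0,0],[0.834,0.716,0,0,0,0]]'; python3 -m jog '[[0,0,0,0,0,0],[0,0,0,0,0,0]]';python3 - <<'E'
from h import *
snap('wrist','w11');snap('scene','s11')
a=cv2.imread('pics/s11.png')[150:330,160:440]
cv2.imwrite('pics/c11.png',cv2.resize(a,None,fx=2,fy=2,interpolation=cv2.INTER_CUBIC))
E
python3 to.py 545.2 -112.4 58 94.1
```

```text
time: 37.55
tool_pos: [541.6, -111.8, 244.7]
tcp_rot: [-179.9, 0.0, 94.1]
ft_force: [-0.8, 0.3, -2.7]
finger_gap: 60.6
time: 37.75
tool_pos: [541.8, -112.5, 245.5]
tcp_rot: [-180.0, 0.0, 94.0]
ft_force: [-0.3, -0.1, -1.9]
finger_gap: 60.6
t 37.85 pos [ 541.9 -112.3  245.7] rot [180.   0.  94.] gap 60.6 F [-0.4  0.3 -2.7]
row [-0.0011, 0.013, 0.7506, 0.0, 0.0001, -0.0007] rows~ 3.8 0.0
```

View pics/w11.png

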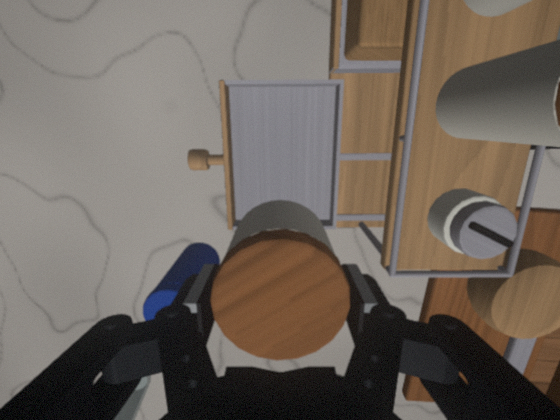

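View pics/c11.png

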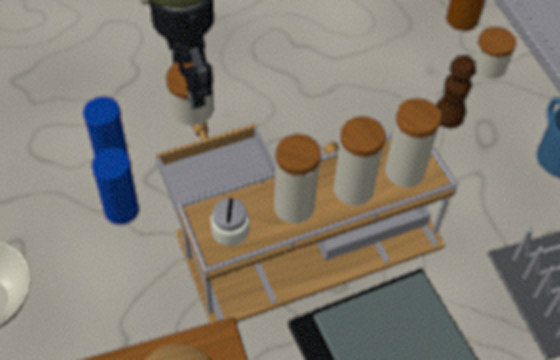

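```bash
python3 - <<'E'
from h import *; from rk import *
f=load('w11')
for n,p,z in (('front',(231,140),46.5),('back',(335,140),44.5),('left',(285,85),44.5),('right',(240,225),44.5)): 
    q=onz(f,*p,z); print(n,q[:2].round(1),inv(q).round(1))
print(fwd(-150,-121.5),fwd(-150,-49.5))
E
```

```text
front [483.7 -59.3] [-206.5  -64.1]
back [597.3 -51.5] [-92.6 -64.5]
left [5.384e+02 1.000e-01] [-147.7   -8.7]
right [ 496.2 -157.4] [-201.1 -162.8]
[ 544.17082205 -112.51367178] [539.02300605 -40.6979354 ]
```

```bash
python3 -m jog '[[-0.002,0.01,0.12,0,0,0],[-0.002,0.01,0.28,0,0,0],[-0.002,0.01,0.44,0,0,0],[-0.002,0.01,0.58,0,0,0],[-0.002,0.01,0.68,0,0,0],[-0.002,0.01,0.72,0,0,0],[-0.002,0.01,0.74,0,0,0],[-0.002,0.01,0.75,0,0,0],[-0.002,0.01,0.75,0,0,0],[-0.002,0.01,0.75,0,0,0]]'; python3 -m jog '[[0,0,0,0,0,0]]'
```

```text
time: 38.85
tool_pos: [546.0, -112.2, 59.6]
tcp_rot: [179.9, 0.1, 94.0]
ft_force: [-0.5, 0.2, -1.5]
finger_gap: 60.9
time: 38.95
tool_pos: [545.7, -112.0, 59.3]
tcp_rot: [179.9, 0.0, 94.0]
ft_force: [0.4, -0.9, -2.6]
finger_gap: 60.8
```

```bash
python3 -m jog '[[0,0,0.004,0,0,0],[0,0,0.008,0,0,0],[0,0,0.011,0,0,0],[0,0,0.011,0,0,0],[0,0,0.011,0,0,0]]'
```

```text
time: 39.45
tool_pos: [545.1, -111.7, 55.7]
tcp_rot: [180.0, 0.0, 94.0]
ft_force: [0.4, 1.8, 3.1]
finger_gap: 61.0
```

```bash
python3 -m jog '[[0,0,0,0,0,0],[0,0,0,0,0,0],[0,0,0,0,0,0],[0,0,0,0,0,0],[0,0,0,0,0,0],[0,0,0,0,0,0],[0,0,0,0,0,0]]' 1; python3 -m jog '[[0,0,-0.1,0,0,0],[0,0,-0.3,0,0,0],[0,0,-0.5,0,0,0],[0,0,-0.7,0,0,0],[0,0,-0.84,0,0,0],[0,0,-0.84,0,0,0]]'; python3 - <<'E'
from h import *
snap('wrist','w12');snap('scene','s12');snap('top','t12')
a=cv2.imread('pics/s12.png')[110:310,160:440]
cv2.imwrite('pics/c12.png',cv2.resize(a,None,fx=2,fy=2,interpolation=cv2.INTER_CUBIC))
E
python3 to.py 437 431 260 94.1
```

```text
time: 40.15
tool_pos: [544.8, -111.8, 55.3]
tcp_rot: [180.0, 0.0, 94.0]
ft_force: [0.4, 0.0, -0.6]
finger_gap: 85.7
time: 40.75
tool_pos: [547.8, -112.7, 272.9]
tcp_rot: [179.4, 0.2, 94.0]
ft_force: [0.3, -1.1, 0.9]
finger_gap: 85.6
t 40.9 pos [ 544.6 -111.7  264.6] rot [-180.   -0.   94.] gap 85.2 F [-0.4  0.6 -0.8]
row [2.1959, -0.2761, 0.019, -0.0002, -0.0001, -0.0003] rows~ 11.1 0.0
```

View pics/w12.png

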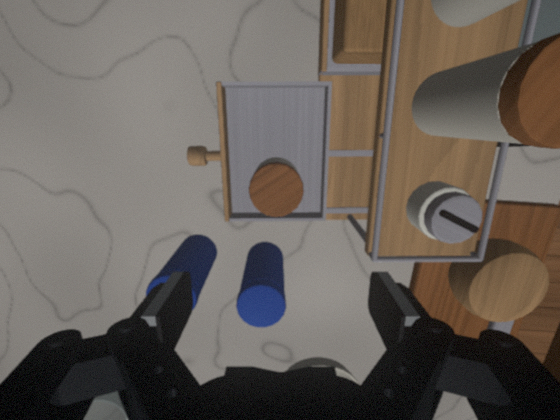

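View pics/c12.png

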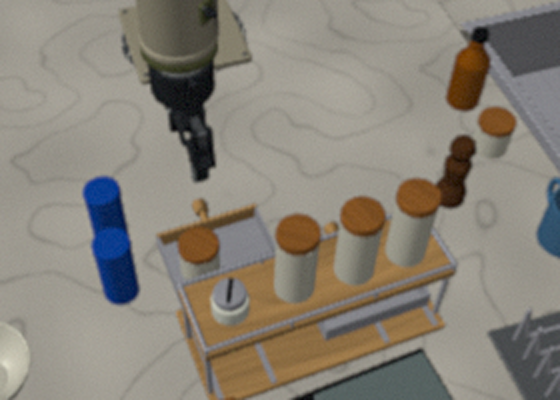

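short_2 stands in the right half of the tray at px (276,190). Next is short_1.

```bash
python3 -m jog '[[1,-0.15,0,0,0,0],[1,-0.15,0,0,0,0],[1,-0.15,0,0,0,0],[1,-0.15,0,0,0,0],[1,-0.15,0,0,0,0],[1,-0.15,0,0,0,0]]'; python3 -m jog '[[1,-0.12,0.01,0,0,0],[1,-0.12,0.01,0,0,0],[1,-0.12,0.01,0,0,0],[1,-0.12,0.01,0,0,0],[1,-0.12,0.01,0,0,0],[1,-0.12,0.01,0,0,0],[1,-0.12,0.01,0,0,0]]'; python3 - <<'E'
from h import *
snap('wrist','w13')
E
python3 wl.py w13; python3 to.py 437 431 260 94.1
```

```text
time: 41.5
tool_pos: [487.1, 139.9, 263.0]
tcp_rot: [-179.8, -0.1, 94.4]
ft_force: [-1.0, -0.0, -0.2]
finger_gap: 85.5
time: 42.2
tool_pos: [441.2, 382.4, 260.2]
tcp_rot: [-179.8, 0.1, 94.2]
ft_force: [-0.1, -0.6, -0.7]
finger_gap: 85.2
[ 142  103   68   61 2164] z66 [321.  434.3] z125 [341.1 438.6]
[ 252  117   54   55 2317] z66 [434.1 434.7] z125 [434.3 438.9]
t 42.25 pos [441.8 381.4 260.7] rot [-1.798e+02  1.000e-01  9.410e+01] gap 85.2 F [ 0.7 -0.  -0.3]
row [0.1993, -0.0049, 0.0024, -0.0009, 0.0008, -0.0001] rows~ 1.0 0.0
```

View pics/w13.png

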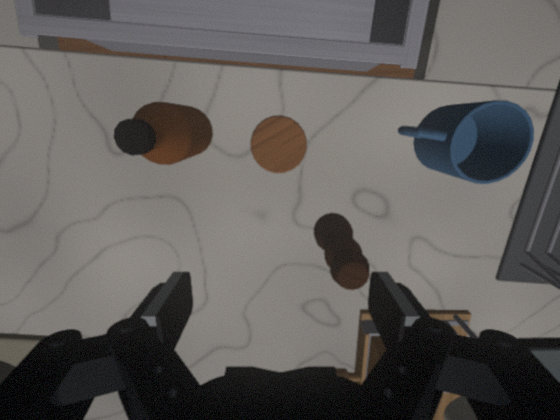

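short_1 is at (278,144), unmoved at about (436,432). The soap has about 25 mm clearance from the finger.

```bash
python3 -m jog '[[0.18,-0.008,0,0,0,0],[0.205,-0.008,0,0,0,0],[0.205,-0.008,0.15,0,0,0],[0.205,-0.008,0.35,0,0,0],[0.205,-0.008,0.55,0,0,0],[0.205,-0.008,0.72,0,0,0],[0.205,-0.008,0.82,0,0,0],[0.205,-0.008,0.88,0,0,0],[0.205,-0.008,0.9,0,0,0],[0.205,-0.008,0.9,0,0,0]]'; python3 -m jog '[[0,0,0,0,0,0],[0,0,0,0,0,0],[0,0,0,0,0,0],[0,0,0,0,0,0],[0,0,0,0,0,0],[0,0,0,0,0,0],[0,0,0,0,0,0],[0,0,0,0,0,0]]' 0 40
python3 -m jog '[[0,0,-0.1,0,0,0],[0,0,-0.3,0,0,0],[0,0,-0.5,0,0,0],[0,0,-0.7,0,0,0],[0,0,-0.84,0,0,0],[0,0,-0.84,0,0,0]]'; python3 to.py 539 -40.7 245 94.1
```

```text
time: 43.25
tool_pos: [437.3, 432.7, 38.2]
tcp_rot: [180.0, 0.0, 94.0]
ft_force: [-0.3, -0.4, 0.1]
finger_gap: 85.3
time: 44.05
tool_pos: [437.9, 434.3, 40.4]
tcp_rot: [179.8, -0.1, 94.1]
ft_force: [-0.4, -1.4, 6.9]
finger_gap: 60.5
time: 44.65
tool_pos: [439.3, 435.6, 257.0]
tcp_rot: [179.4, -0.5, 94.1]
ft_force: [0.8, -0.3, -0.6]
finger_gap: 60.8
t 44.65 pos [439.3 435.6 257. ] rot [179.4  -0.5  94.1] gap 60.8 F [ 0.8 -0.3 -0.6]
row [-1.9289, 0.2625, 0.0356, 0.0035, -0.0026, -0.0002] rows~ 9.7 0.1
```

```bash
python3 -m jog '[[-0.1,0.01,0,0,0,0],[-0.22,0.02,0,0,0,0],[-0.36,0.03,0,0,0,0],[-0.5,0.05,0,0,0,0],[-0.64,0.07,0,0,0,0],[-0.78,0.09,0,0,0,0],[-0.9,0.11,0,0,0,0],[-0.98,0.12,0,0,0,0],[-1,0.13,0,0,0,0]]'; python3 -m jog '[[-0.1,0.01,0,0,0,0],[-0.22,0.03,0,0,0,0],[-0.36,0.05,0,0,0,0],[-0.5,0.08,0,0,0,0],[-0.64,0.1,0,0,0,0],[-0.76,0.12,0,0,0,0],[-0.86,0.13,0,0,0,0],[-0.91,0.13,0,0,0,0],[-0.91,0.13,0,0,0,0]]'; python3 - <<'E'
from h import *
snap('wrist','w14');snap('scene','s14')
a=cv2.imread('pics/s14.png')[110:310,160:440]
cv2.imwrite('pics/c14.png',cv2.resize(a,None,fx=2,fy=2,interpolation=cv2.INTER_CUBIC))
E
python3 to.py 539 -40.7 62 94.1
```

```text
time: 45.55
tool_pos: [486.8, 184.1, 247.5]
tcp_rot: [-180.0, 0.0, 93.9]
ft_force: [0.2, -0.2, -1.7]
finger_gap: 60.8
time: 46.45
tool_pos: [535.1, -39.2, 247.4]
tcp_rot: [-180.0, -0.0, 94.0]
ft_force: [0.3, -0.0, -1.6]
finger_gap: 60.2
t 46.55 pos [535.  -37.5 247.6] rot [-180.   -0.   94.] gap 60.8 F [-0.1  0.3 -2.6]
row [-0.0145, 0.0152, 0.7424, -0.0001, -0.0003, -0.0003] rows~ 3.7 0.0
```

View pics/w14.png

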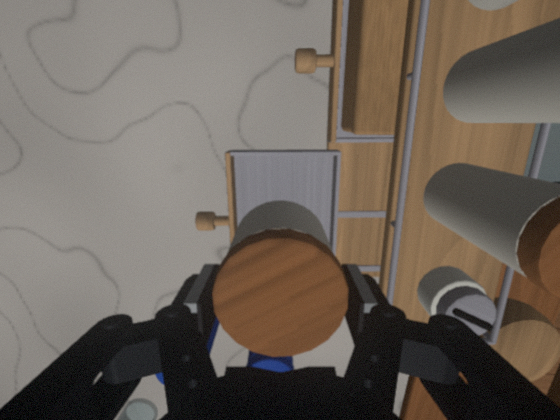

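View pics/c14.png

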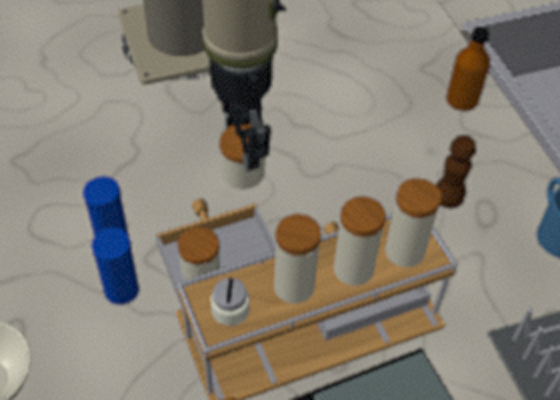

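```bash
python3 -m jog '[[-0.012,0.015,0.1,0,0,0],[-0.012,0.015,0.26,0,0,0],[-0.012,0.015,0.42,0,0,0],[-0.012,0.015,0.56,0,0,0],[-0.012,0.015,0.66,0,0,0],[-0.012,0.015,0.71,0,0,0],[-0.012,0.015,0.73,0,0,0],[-0.012,0.015,0.74,0,0,0],[-0.012,0.015,0.74,0,0,0],[-0.012,0.015,0.74,0,0,0]]'; python3 -m jog '[[0,0,0.004,0,0,0],[0,0,0.008,0,0,0],[0,0,0.012,0,0,0],[0,0,0.012,0,0,0]]'
```

```text
time: 47.55
tool_pos: [540.3, -41.4, 64.4]
tcp_rot: [179.9, 0.0, 94.0]
ft_force: [0.0, -0.5, -1.2]
finger_gap: 60.4
time: 47.95
tool_pos: [538.9, -41.3, 59.7]
tcp_rot: [-180.0, -0.0, 94.0]
ft_force: [-0.2, -0.2, -2.1]
finger_gap: 61.0
```

```bash
python3 -m jog '[[0,0,0.004,0,0,0],[0,0,0.007,0,0,0],[0,0,0.007,0,0,0],[0,0,0.007,0,0,0]]'
```

```text
time: 48.35
tool_pos: [539.8, -41.4, 58.9]
tcp_rot: [179.9, 0.0, 94.0]
ft_force: [-0.6, 0.1, 5.6]
finger_gap: 60.6
```

```bash
python3 -m jog '[[0,0,0,0,0,0],[0,0,0,0,0,0],[0,0,0,0,0,0],[0,0,0,0,0,0],[0,0,0,0,0,0],[0,0,0,0,0,0],[0,0,0,0,0,0]]' 1; python3 -m jog '[[0,0,-0.1,0,0,0],[0,0,-0.3,0,0,0],[0,0,-0.5,0,0,0],[0,0,-0.7,0,0,0],[0,0,-0.8,0,0,0],[0,0,-0.8,0,0,0]]'; python3 to.py 444.6 -84 260 184.1
```

```text
time: 49.05
tool_pos: [539.1, -41.3, 58.0]
tcp_rot: [180.0, -0.0, 94.0]
ft_force: [-0.3, -0.6, -0.6]
finger_gap: 85.3
time: 49.65
tool_pos: [541.7, -41.7, 264.1]
tcp_rot: [179.5, 0.1, 94.0]
ft_force: [-0.5, -0.4, -0.3]
finger_gap: 85.2
t 49.65 pos [541.7 -41.7 264.1] rot [1.795e+02 1.000e-01 9.400e+01] gap 85.2 F [-0.5 -0.4 -0.3]
row [-0.1413, -0.3994, 0.0131, 0.0018, 0.0029, -0.5003] rows~ 2.1 10.5
```

```bash
python3 -m jog '[[-0.141,-0.399,0,0,0,-0.49],[-0.141,-0.399,0,0,0,-0.49],[-0.141,-0.399,0,0,0,-0.49],[-0.141,-0.399,0,0,0,-0.49],[-0.141,-0.399,0,0,0,-0.49],[-0.141,-0.399,0,0,0,-0.49],[-0.141,-0.399,0,0,0,-0.49],[-0.141,-0.399,0,0,0,-0.49],[-0.141,-0.399,0,0,0,-0.49],[-0.141,-0.399,0,0,0,-0.49]]';  python3 -m jog '[[0,0,0,0,0,-0.01],[0,0,0,0,0,-0.01],[0,0,0,0,0,-0.01]]'; python3 - <<'E'
from h import *
snap('wrist','w15')
E
python3 to.py 444.6 -84 21 184.1
```

```text
time: 50.65
tool_pos: [441.6, -83.3, 256.7]
tcp_rot: [180.0, -0.1, -179.7]
ft_force: [-0.5, -0.5, -0.7]
finger_gap: 85.7
time: 50.95
tool_pos: [441.7, -83.4, 257.2]
tcp_rot: [180.0, -0.1, -178.3]
ft_force: [0.5, 1.2, -0.8]
finger_gap: 85.6
t 51.0 pos [441.8 -83.4 257.4] rot [ 180.    -0.  -178.3] gap 85.2 F [-0.7  0.1 -0.2]
row [-0.0119, -0.003, 0.9458, 0.0001, -0.0003, -0.0133] rows~ 4.7 0.3
```

View pics/w15.png

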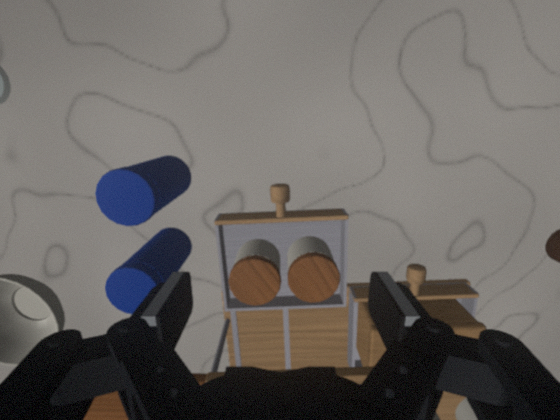

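Both shorts stand in the tray at px (255,272) and (313,270), and the knob is at (280,193). I'll grip it and push the tray home gently.

```bash
python3 -m jog '[[-0.01,-0.003,0.2,0,0,-0.013],[-0.01,-0.003,0.4,0,0,-0.013],[-0.01,-0.003,0.6,0,0,-0.013],[-0.01,-0.003,0.76,0,0,-0.013],[-0.01,-0.003,0.86,0,0,-0.013],[-0.01,-0.003,0.92,0,0,-0.013],[-0.01,-0.003,0.944,0,0,-0.013],[-0.01,-0.003,0.944,0,0,-0.013]]'; python3 -m jog '[[0,0,0,0,0,0],[0,0,0,0,0,0],[0,0,0,0,0,0],[0,0,0,0,0,0],[0,0,0,0,0,0],[0,0,0,0,0,0],[0,0,0,0,0,0],[0,0,0,0,0,0],[0,0,0,0,0,0],[0,0,0,0,0,0]]' 0 30; python3 to.py 564.3 -75.5 21 184.1
```

```text
time: 51.8
tool_pos: [443.9, -83.9, 21.3]
tcp_rot: [180.0, -0.1, -175.9]
ft_force: [-0.4, 0.6, 1.2]
finger_gap: 85.1
time: 52.8
tool_pos: [445.1, -83.8, 22.8]
tcp_rot: [180.0, 0.1, -175.9]
ft_force: [-1.5, 3.2, 5.2]
finger_gap: 23.0
t 52.8 pos [445.1 -83.8  22.8] rot [ 1.800e+02  1.000e-01 -1.759e+02] gap 23.0 F [-1.5  3.2  5.2]
row [-0.4779, -0.0011, 0.0078, 0.0001, 0.0003, 0.0001] rows~ 2.4 0.0
```

```bash
python3 -m jog '[[-0.02,0,0,0,0,0],[-0.05,0,0,0,0,0],[-0.09,0,0,0,0,0],[-0.13,0,0,0,0,0],[-0.17,0,0,0,0,0],[-0.21,0,0,0,0,0],[-0.25,0,0,0,0,0],[-0.29,0,0,0,0,0],[-0.33,0,0,0,0,0],[-0.36,0,0,0,0,0]]'; python3 -m jog '[[-0.03,0,0,0,0,0],[-0.055,0,0,0,0,0],[-0.075,0,0,0,0,0],[-0.09,0,0,0,0,0],[-0.1,0,0,0,0,0],[-0.105,0,0,0,0,0],[-0.105,0,0,0,0,0]]'
```

```text
time: 53.8
tool_pos: [535.2, -77.1, 22.8]
tcp_rot: [180.0, 0.0, -175.9]
ft_force: [-1.6, 3.9, 7.8]
finger_gap: 23.3
time: 54.5
tool_pos: [561.3, -75.2, 22.8]
tcp_rot: [180.0, 0.1, -175.9]
ft_force: [0.2, 4.5, 5.6]
finger_gap: 23.1
```

```bash
python3 -m jog '[[-0.008,0,0,0,0,0],[-0.014,0,0,0,0,0],[-0.014,0,0,0,0,0]]';python3 -m jog '[[-0.006,0,0,0,0,0],[-0.01,0,0,0,0,0],[-0.01,0,0,0,0,0]]'
```

```text
time: 54.8
tool_pos: [563.8, -75.0, 22.8]
tcp_rot: [180.0, -0.0, -175.9]
ft_force: [-5.9, 3.8, 9.9]
finger_gap: 23.1
time: 55.1
tool_pos: [563.8, -75.0, 22.7]
tcp_rot: [179.9, -0.4, -175.9]
ft_force: [-19.6, 3.6, 22.1]
finger_gap: 23.1
```

```bash
python3 -m jog '[[0.008,0,0,0,0,0],[0.008,0,0,0,0,0]]'; python3 -m jog '[[0,0,0,0,0,0],[0,0,0,0,0,0],[0,0,0,0,0,0],[0,0,0,0,0,0],[0,0,0,0,0,0],[0,0,0,0,0,0],[0,0,0,0,0,0]]' 1; python3 -m jog '[[0,0,-0.1,0,0,0],[0,0,-0.25,0,0,0],[0,0,-0.25,0,0,0]]'; python3 -m jog '[[0.28,0,0,0,0,0],[0.28,0,0,0,0,0],[0.28,0,0,0,0,0],[0.28,0,0,0,0,0]]'; python3 to.py 505 -80 30 184.1; python3 - <<'E'
from h import *
snap('wrist','w16')
E
```

```text
time: 55.3
tool_pos: [563.8, -75.0, 22.7]
tcp_rot: [180.0, -0.1, -175.9]
ft_force: [-7.9, 3.7, 12.0]
finger_gap: 23.1
time: 56.0
tool_pos: [564.5, -75.5, 22.0]
tcp_rot: [180.0, -0.0, -175.9]
ft_force: [0.3, 0.4, 0.3]
finger_gap: 85.0
time: 56.3
tool_pos: [568.4, -76.3, 90.4]
tcp_rot: [-179.8, 0.5, -175.9]
ft_force: [0.9, -0.3, 0.6]
finger_gap: 85.3
time: 56.7
tool_pos: [494.9, -80.6, 84.7]
tcp_rot: [-180.0, 0.1, -175.9]
ft_force: [0.2, -0.6, 0.6]
finger_gap: 85.7
t 56.7 pos [494.9 -80.6  84.7] rot [-1.800e+02  1.000e-01 -1.759e+02] gap 85.7 F [ 0.2 -0.6  0.6]
row [-0.0402, -0.0004, 0.2187, -0.0001, 0.0003, 0.0] rows~ 1.1 0.0
```

View pics/w16.png

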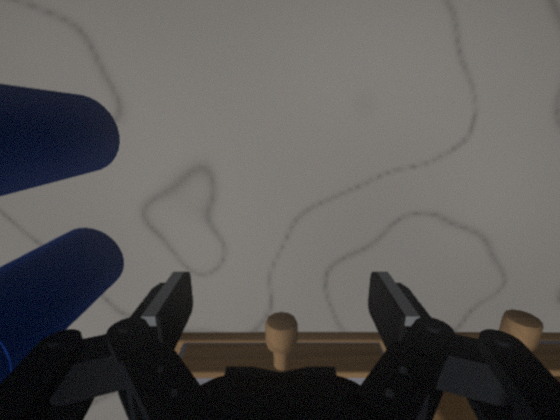

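```bash
python3 -m jog '[[0.02,0.2,0,0,0,0],[0.02,0.4,0,0,0,0],[0.02,0.6,0,0,0,0],[0.02,0.7,0,0,0,0],[0.02,0.7,0.1,0,0,0],[0.02,0.7,0.2,0,0,0],[0.02,0.7,0.22,0,0,0],[0.02,0.7,0.22,0,0,0],[0.02,0.7,0.22,0,0,0]]' 0 20; python3 - <<'E'
from h import *
snap('wrist','w17')
E
python3 to.py 530 96 30 184.1
```

```text
time: 57.65
tool_pos: [478.3, 93.7, 30.7]
tcp_rot: [180.0, 0.1, -175.9]
ft_force: [0.6, -1.0, 0.9]
finger_gap: 0.2
t 57.7 pos [478.6  93.6  31. ] rot [ 1.800e+02  1.000e-01 -1.759e+02] gap 0.1 F [0.2 0.1 0.6]
row [-0.2059, -0.0052, 0.0045, 0.0, 0.0007, 0.0] rows~ 1.0 0.0
```

View pics/w17.png

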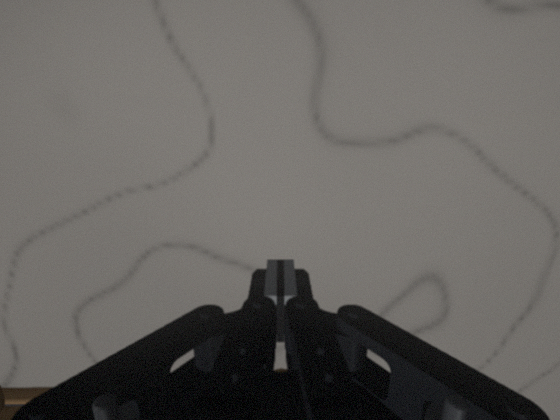

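```bash
python3 -m jog '[[-0.06,0,0,0,0,0],[-0.12,0,0,0,0,0],[-0.16,0,0,0,0,0],[-0.18,0,0,0,0,0],[-0.19,0,0,0,0,0],[-0.19,0,0,0,0,0]]'; python3 -m jog '[[-0.008,0,0,0,0,0],[-0.016,0,0,0,0,0],[-0.016,0,0,0,0,0]]'; python3 -m jog '[[-0.008,0,0,0,0,0],[-0.016,0,0,0,0,0],[-0.016,0,0,0,0,0]]'
```

```text
time: 58.3
tool_pos: [524.5, 97.0, 29.6]
tcp_rot: [180.0, -0.0, -175.9]
ft_force: [-0.1, -1.3, -0.1]
finger_gap: -0.1
time: 58.6
tool_pos: [528.5, 97.4, 29.6]
tcp_rot: [180.0, 0.0, -175.9]
ft_force: [-0.1, -1.0, 1.1]
finger_gap: -0.1
time: 58.9
tool_pos: [531.8, 97.7, 29.3]
tcp_rot: [180.0, -0.1, -175.9]
ft_force: [-4.2, -0.3, 3.0]
finger_gap: 0.0
```

```bash
python3 -m jog '[[-0.005,0,0,0,0,0],[-0.009,0,0,0,0,0],[-0.009,0,0,0,0,0]]'; python3 -m jog '[[-0.005,0,0,0,0,0],[-0.009,0,0,0,0,0],[-0.009,0,0,0,0,0]]'
```

```text
time: 59.2
tool_pos: [531.9, 97.6, 29.2]
tcp_rot: [-180.0, -0.4, -175.9]
ft_force: [-18.4, -1.6, 14.8]
finger_gap: -0.2
time: 59.5
tool_pos: [531.8, 97.7, 28.9]
tcp_rot: [-180.0, -0.7, -175.9]
ft_force: [-27.6, -3.2, 25.0]
finger_gap: 0.1
```

Left tray is firm against its stop at 531.8. I'll back off and do the same check on the right knob.

```bash
python3 -m jog '[[0.05,0,0,0,0,0],[0.2,0,0,0,0,0],[0.2,0,0,0,0,0]]'; python3 -m jog '[[0,-0.2,0,0,0,0],[0,-0.4,0,0,0,0],[0,-0.6,0,0,0,0],[0,-0.7,0,0,0,0],[0,-0.7,0,0,0,0],[0,-0.7,0,0,0,0]]'; python3 to.py 535 -77 30 184.1
```

```text
time: 59.8
tool_pos: [481.3, 94.1, 26.8]
tcp_rot: [-180.0, -0.4, -175.9]
ft_force: [-0.8, -0.4, -0.4]
finger_gap: -0.2
time: 60.4
tool_pos: [500.1, -80.6, 29.7]
tcp_rot: [180.0, 0.0, -176.0]
ft_force: [-0.4, 0.4, -0.2]
finger_gap: -0.1
t 60.4 pos [500.1 -80.6  29.7] rot [ 180.    0. -176.] gap -0.1 F [-0.4  0.4 -0.2]
row [-0.1403, 0.0048, -0.0013, 0.0, 0.0002, -0.0005] rows~ 0.7 0.0
```

```bash
python3 -m jog '[[-0.05,0.005,0,0,0,0],[-0.1,0.005,0,0,0,0],[-0.14,0.005,0,0,0,0],[-0.16,0.005,0,0,0,0],[-0.168,0.005,0,0,0,0],[-0.168,0.005,0,0,0,0]]'; python3 -m jog '[[-0.006,0,0,0,0,0],[-0.012,0,0,0,0,0],[-0.012,0,0,0,0,0]]'; python3 -m jog '[[-0.006,0,0,0,0,0],[-0.012,0,0,0,0,0],[-0.012,0,0,0,0,0]]'
```

```text
time: 61.0
tool_pos: [541.4, -75.5, 29.4]
tcp_rot: [180.0, -0.0, -175.8]
ft_force: [0.3, -0.9, -1.1]
finger_gap: 0.0
time: 61.3
tool_pos: [544.5, -75.8, 29.6]
tcp_rot: [-180.0, 0.0, -175.9]
ft_force: [0.4, -0.7, -0.2]
finger_gap: -0.2
time: 61.6
tool_pos: [544.7, -75.7, 29.3]
tcp_rot: [180.0, -0.4, -175.9]
ft_force: [-14.1, -1.6, 11.0]
finger_gap: -0.2
```

Right tray is firm too, at 544.7 against a predicted 544.3. I'll retreat and check everything.

```bash
python3 -m jog '[[0.05,0,0,0,0,0],[0.2,0,0,0,0,0],[0.35,0,-0.1,0,0,0],[0.5,0,-0.3,0,0,0],[0.5,0,-0.5,0,0,0],[0.5,0,-0.7,0,0,0],[0.5,0,-0.8,0,0,0],[0.5,0,-0.8,0,0,0],[0.5,0,-0.8,0,0,0]]'; python3 -m jog '[[0,0,0,0,0,0],[0,0,0,0,0,0],[0,0,0,0,0,0],[0,0,0,0,0,0],[0,0,0,0,0,0]]'; python3 - <<'E'
from h import *; from rk import *
for n in ('scene','top','wrist'): snap(n,n+'F')
a=cv2.imread('pics/topF.png')[130:290,120:430]; cv2.imwrite('pics/cF1.png',cv2.resize(a,(775,400),interpolation=cv2.INTER_CUBIC))
f=load('topF')
g=load('top0')
for x0,y0 in ((184,212),(150,180),(390,259),(387,179),(298,157),(415,230)): 
    A0=g['px'][y0-14:y0+15,x0-14:x0+15].astype(int);B0=f['px'][y0-14:y0+15,x0-14:x0+15].astype(int); print(x0,y0,np.abs(A0-B0).mean().round(2))
E
```

```text
time: 62.5
tool_pos: [423.4, -84.7, 230.6]
tcp_rot: [-179.9, 0.1, -175.9]
ft_force: [-0.6, 0.2, -0.4]
finger_gap: -0.0
time: 63.0
tool_pos: [422.6, -84.4, 229.1]
tcp_rot: [180.0, -0.0, -175.9]
ft_force: [0.2, -0.5, -0.7]
finger_gap: -0.0
184 212 1.66
150 180 1.52
390 259 1.64
387 179 1.61
298 157 1.57
415 230 1.66
```

View pics/sceneF.png

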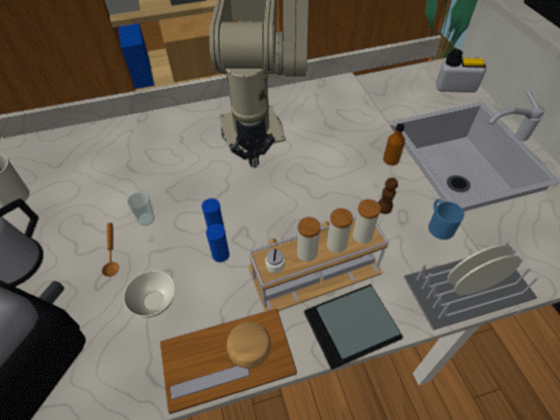

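View pics/cF1.png

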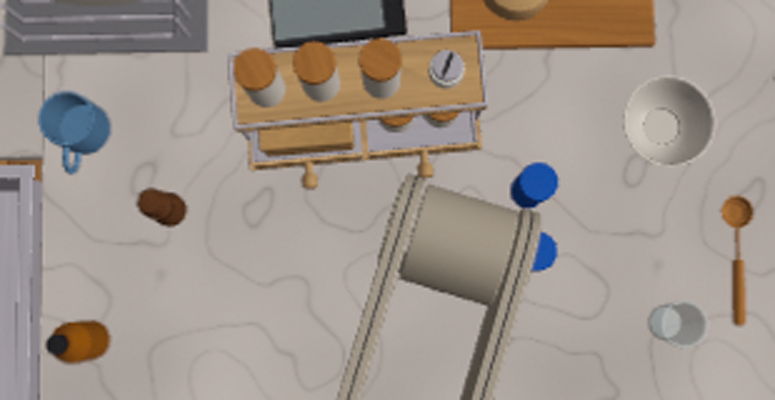

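View pics/wristF.png

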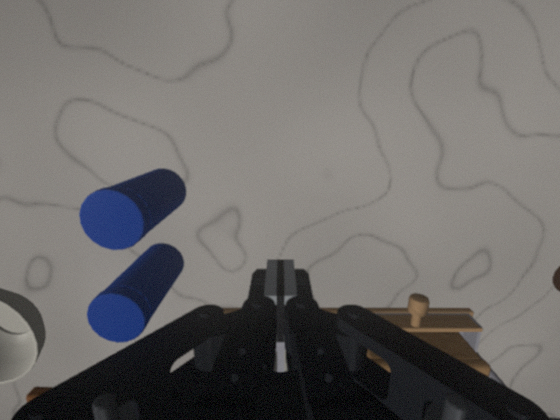

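The three talls stand inside the rail beside the timer. Both shorts show in the closed right tray, the tray fronts line up, and the bystander patches match the start picture to noise level. I'm handing in.

```bash
python3 -c "
from bench import r; print(r.hand_in())"
```

```text
the job is handed in; nothing more can be done
None
```

I put the canisters away and handed the job in at about 63 s; the hand-in gives no verdict. The three tall ones stand on the shelf beside the timer, inside the wire rail. The two short ones stand side by side in the right tray, and the carton stayed in the left tray.

**Trays:** I pushed each knob until the tray would go no further. The left stopped at 531.8 mm with about 28 N, the right at 544.7 mm with about 14 N. The right one agreed with the position predicted from the left one to 0.4 mm.

**Last pictures:** All five canisters are upright and the tray fronts line up. The mill, mug, tumbler, bowl, spoon and timer show no change from the start picture beyond noise. I judged the soap bottle and the blue lookalikes by eye only; one lookalike was partly behind the arm in the top view.

**Disagreements:** The cameras differed by up to 5 mm on canister positions and about 2 mm on the rack's depth, so I used values in between. No check failed, and I never saw a short canister get knocked aside.

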